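Knock the routed drawer pulls out of the fixture and rack them

TASK

Turn the bolt handle up and draw the bolt back to free the knockouts, raise the knockouts to push the wooden drawer pulls up out of their pockets, and lay every pull flat on top of the narrow finishing rail. Then push all the knockouts fully down again, slide the bolt fully home and turn its handle down into the keeper notch. Leave the rail standing and everything else on the bench where it is.

Things in the scene. Friction and masses are not known exactly. Their poses are not given: they have to be found in the camera images.
- fixture: Fixed plywood block 110 (x) x 289 (y) mm, top 70 mm up, on two legs. Origin on the bench under its centre; x points away from the black knobs. Four pockets 80 (x) x 39 (y) mm, 24 deep (floor 46 mm up) at x 0, y -105, -35, 35, 105 mm (1 to 4), each with a knockout rod in its floor. Before its front (x -55) runs the lock bar; a 24 mm high board (x -98 to -23, y 145 to 289) carries the bolt.
- knock1 (a joint): Lift of knockout 1, m: 0 down, 0.020 fully up. A rod under pocket 1, joined by an arm beneath the block to a black knob in front. Takes about 7 N up, 3 N down; stays where left. Fully up, a pull stands 16 mm above the block's top, its lowest 6 mm still in the pocket. With the bolt home a tooth holds it down (2 mm play); while it is up the bolt cannot go home.
- knock2 (a joint): Lift of knockout 2, m: 0 down, 0.020 fully up. A rod under pocket 2, joined by an arm beneath the block to a black knob in front. Takes about 7 N up, 3 N down; stays where left. Fully up, a pull stands 16 mm above the block's top, its lowest 6 mm still in the pocket. With the bolt home a tooth holds it down (2 mm play); while it is up the bolt cannot go home.
- knock3 (a joint): Lift of knockout 3, m: 0 down, 0.020 fully up. A rod under pocket 3, joined by an arm beneath the block to a black knob in front. Takes about 7 N up, 3 N down; stays where left. Fully up, a pull stands 16 mm above the block's top, its lowest 6 mm still in the pocket. With the bolt home a tooth holds it down (2 mm play); while it is up the bolt cannot go home.
- knock4 (a joint): Lift of knockout 4, m: 0 down, 0.020 fully up. A rod under pocket 4, joined by an arm beneath the block to a black knob in front. Takes about 7 N up, 3 N down; stays where left. Fully up, a pull stands 16 mm above the block's top, its lowest 6 mm still in the pocket. With the bolt home a tooth holds it down (2 mm play); while it is up the bolt cannot go home.
- knob1 (a point): Centre of the top face of knockout 1's black cylindrical knob: 26 mm across, 20 mm high on a 12 mm stem; the top is 70 mm above the bench when down. In the fixture's frame at x = -110, y = -105 mm.
- knob2 (a point): Centre of the top face of knockout 2's black cylindrical knob: 26 mm across, 20 mm high on a 12 mm stem; the top is 70 mm above the bench when down. In the fixture's frame at x = -110, y = -35 mm.
- knob3 (a point): Centre of the top face of knockout 3's black cylindrical knob: 26 mm across, 20 mm high on a 12 mm stem; the top is 70 mm above the bench when down. In the fixture's frame at x = -110, y = 35 mm.
- knob4 (a point): Centre of the top face of knockout 4's black cylindrical knob: 26 mm across, 20 mm high on a 12 mm stem; the top is 70 mm above the bench when down. In the fixture's frame at x = -110, y = 105 mm.
- bolt (a joint): Travel of the barrel bolt (steel lock bar along the fixture's y before the block, axis at fixture x -68 mm, 41 mm up), m: 0 fully home (knockouts locked), 0.040 fully drawn back towards the fixture's +y. About 3 N to move; stays where it is left.
- bolt_handle (a joint): Turn of the bolt's handle about the bolt's axis, rad: 0 upright (the bolt can slide), 1.57 lying level towards the fixture's -x in the notch between the keeper's two steel lugs, which stop the bolt from sliding. It goes down only with the bolt home; elsewhere it meets the long lug, 50 mm high. Light to turn, stays where it is left.
- bolt_ball (a point): Centre of the 16 mm steel ball at the end of the handle, 50 mm from the bolt's axis on a 10 mm stem. With the bolt home at fixture y 205 mm: at x -118, z 41 mm when level, x -68, z 91 mm when upright. The keeper's lugs end at fixture x -96 mm, so the ball stands free.
- pull1: Wooden drawer pull, a flat bar with round ends, 76 (own x) x 36 (own y) x 22 mm (own z), about 50 g, two screw holes; origin at its centre. If present it starts in pocket 1, along the fixture's x, its top 2 mm below the block's face, so it cannot be gripped before it is raised. None if absent (3 or 4 are present).
- pull2: Wooden drawer pull, a flat bar with round ends, 76 (own x) x 36 (own y) x 22 mm (own z), about 50 g, two screw holes; origin at its centre. If present it starts in pocket 2, along the fixture's x, its top 2 mm below the block's face, so it cannot be gripped before it is raised. None if absent (3 or 4 are present).
- pull3: Wooden drawer pull, a flat bar with round ends, 76 (own x) x 36 (own y) x 22 mm (own z), about 50 g, two screw holes; origin at its centre. If present it starts in pocket 3, along the fixture's x, its top 2 mm below the block's face, so it cannot be gripped before it is raised. None if absent (3 or 4 are present).
- pull4: Wooden drawer pull, a flat bar with round ends, 76 (own x) x 36 (own y) x 22 mm (own z), about 50 g, two screw holes; origin at its centre. If present it starts in pocket 4, along the fixture's x, its top 2 mm below the block's face, so it cannot be gripped before it is raised. None if absent (3 or 4 are present).
- rail: Wooden finishing rail, loose, 0.9 kg, the place for the pulls: a level beam 300 mm long (own x), only 26 mm wide (own y), top face 70 mm above the bench, on two dark feet 120 mm wide at x = -120 and +120 mm. Origin on the bench under its middle, z up. Room for four pulls laid across it, about 70 mm apart.
- sanding_block: Bystander: cork sanding block 70 x 40 x 30 mm, origin under its middle, in front of the fixture.
- tape_measure: Bystander: grey tape measure 62 x 30 x 40 mm, origin under its middle, beyond the fixture.
- glue_bottle: Bystander: white glue bottle 52 mm across, 130 mm high, origin under its middle, to the right of the rail.
- offcut: Bystander: offcut of light wood 90 x 45 x 22 mm, origin under its middle, to the right of the rail.
Mind the look-alikes: they are no part of the job. What is shaped like the pull4 but blue is not meant.

How it is judged:
By the outcome, as a careful person would: the job done as asked, in the order asked, and still so for the second after the job is handed in, with the robot touching nothing.
Of pull1, pull2, pull3, pull4 only 3 to 4 are there at a start; the rules pass over those that are not, and their reading is None.
At some moment in a run one of rail may be knocked a few centimetres aside while the robot is not near it.
Once in a run the grip may slacken for a moment while it holds something.
It also fails if it takes over 210 s, if anything falls off the work surface, if the arm or the gripper's body presses on something with over 40 N, if the wrist force passes 120 N, or if a joint passes its speed limit or range.

ROBOT

A 7-joint arm with a two-finger parallel gripper is mounted at the origin on the work surface. World frame = base frame: x ahead of the robot, y to its left, z up, the work surface at z = 0. Lengths are in m, angles in rad, forces in N, time in s.
With the tool pointing down it reaches from about 0.425 to 0.925 m from the base axis. Payload 6.8 kg.
Tool frame: the origin (TCP) lies on the front face of the gripper's body, between the roots of the fingers; the fingertips stand 73 mm ahead of it and the grasp point (between the pads) lies 54 mm ahead of it; z points along the fingers, x is the direction in which the jaws open and shut, and the axes are right-handed (so a half turn about z gives the same grasp; the last joint's range is limited). The gripper opens to 85 mm and grips with 20 to 120 N. Pads are 22 mm wide; open, the fingers measure 114 mm over their backs; the gripper's body (76 mm by 85 mm) begins 54 mm behind the grasp point. The pads swing forward as they close: fully open they stand 13 mm farther back than shut.
Start: joints at [1.023, 0.477, 0.022, 1.555, -0.011, 1.109, -0.083], TCP at [0.287, -0.611, 0.304] pointing down, gripper open.
Joint ranges: [-2.96, 2.96], [-0.34, 2.1], [-1.41, 1.46], [0.24, 2.44], [-1.37, 4.51], [0.17, 1.92], [-2.96, 2.96]. Speed limits (rad/s): [2.39, 2.39, 3.14, 3.14, 3.14, 3.14, 3.14].

INTERFACE

Orientations are given as a unit quaternion [w, x, y, z].
In Python, from station import get_obs, read_camera, hand_in gives the robot as it stands. The module is installed in compiled form; this text tells all that it offers.
- The arm moves only by the shell command python3 -m creep 'ROWS' [FORCE]. ROWS is JSON, a list that holds one entry, the list of rows, each a list of 7 numbers: the turn, a rotation vector about the tool's x, y, z in rad, then the shift along the tool's x, y, z in m, then the finger opening in m, from 0 to 0.0854. A call has 1 to 20 rows; each row shifts and turns the pose as measured when the row begins, along the tool's axes as they then stand; what a row does not reach is not made up. A row lasts 1/12 s, in which the tool goes at most 41.7 mm and 7.16 degrees, less where a joint would pass 70% of its speed; a pose out of reach is approached as far as the arm can. A call is refused whole if a number of a shift passes 0.0417 or a number of a turn 0.125, either way. A call with a gripper value outside its range is refused whole. The fingers move at their own pace and stop on an object; FORCE is the grip in N (left out, the last holds). Time passes only in rows, so rows that do not move let the fingers close. It gives the time, the measured TCP pose, the force and the opening at its end, in the units of the state.
- get_obs(): the state, without advancing time (a new reading comes with each control period).
- read_camera(name): name is "scene" or "top" or "wrist"; returns a dict with "color" (420x560x3 uint8, red, green, blue), "range_z" (420x560 float32, m along the optical axis (not along the pixel's ray), 0 where there is no reading), "fovy" (degrees; the focal length in pixels is half the picture's height over the tangent of half this angle, whatever the lens; pixels are square), "cx", "cy" (the principal point, pixels), "rvec" (rotation vector, rad) and "tvec" (3), from world to camera coordinates, as OpenCV has them. Camera axes: x right, y down, z forward; pixel columns grow to the right and rows downward; lengths in m; the calibration is good to about 2 mm. A picture is of the moment at which its call begins.
- hand_in(): hands the job in, once; it reports no verdict.
The state is a dict: "t": time; "q": joint angles; "joint_vel": joint speeds; "joint_torque": joint torques, N m; "eef_pos": TCP position; "tool_rot": TCP orientation; "contact_force": force on the tool from outside, world axes, zero at the start; "torque": the same for the moment, N m; "gripper_width": opening from 0.0 (shut) to 1.0 (fully open).
Only numpy, scipy, OpenCV 4.12 (cv2) and the standard library are available. Lean on these libraries where they do the work, as an engineer would, in place of code of your own. Each camera call takes 0.05 s, during which the arm holds its last target.

## Working session

There is one attempt and no reset: what is moved stays moved. The work goes in short steps, Python scripts to look and compute and a shell command to move; the robot and the scene stay as the last step left them, time stands still between calls to the robot, and variables do not carry over. Pictures are saved under pics/ and viewed, and the job is handed in when it is done.

```bash
mkdir -p pics; cat > h.py <<'E'
import numpy as np,cv2
from station import get_obs,read_camera
def cam(n):
    c=read_camera(n);c['f']=210/np.tan(np.radians(c['fovy'])/2);c['R']=cv2.Rodrigues(np.array(c['rvec'],float))[0];c['t']=np.array(c['tvec'],float).ravel();return c
def save(c,name,crop=None,s=1):
    im=c['color'][:,:,::-1]
    if crop: x0,y0,x1,y1=crop; im=im[y0:y1,x0:x1]
    im=cv2.resize(im,None,fx=s,fy=s,interpolation=cv2.INTER_CUBIC);cv2.imwrite('pics/'+name+'.png',im)
def ray(c,u,v,z):
    d=c['R'].T@np.array([(u-c['cx'])/c['f'],(v-c['cy'])/c['f'],1]);o=-c['R'].T@c['t'];return o+d*(z-o[2])/d[2]
def pts(c):
    v,u=np.mgrid[0:420,0:560];Z=c['range_z'].astype(float)
    P=np.stack([(u-c['cx'])/c['f']*Z,(v-c['cy'])/c['f']*Z,Z],-1)
    return (P-c['t'])@c['R']
def proj(c,P):
    p=c['R']@np.array(P,float)+c['t'];return c['f']*p[0]/p[2]+c['cx'],c['f']*p[1]/p[2]+c['cy']
E
python3 - <<'E'
from h import *
o=get_obs();print(o)
for n in('scene','top','wrist'):
    c=cam(n);save(c,n+'0',s=1.4);print(n,c['fovy'],c['cx'],c['cy'],c['rvec'],-c['R'].T@c['t'])
E
```

```text
{'t': 0.0, 'q': array([ 1.02289896,  0.47780431,  0.02232633,  1.55648904, -0.01150983,
        1.10926334, -0.08309539]), 'joint_vel': array([ 0.00044217,  0.00132453,  0.00060787, -0.00111203, -0.00062523,
       -0.0016077 ,  0.00048978]), 'joint_torque': array([ 2.36705628e-04, -5.96457732e+01,  1.60816815e+00, -2.81197572e+01,
        1.25607866e-02,  9.40316124e-03,  5.27952909e-05]), 'eef_pos': array([ 0.28718939, -0.61033952,  0.30290663]), 'tool_rot': array([-4.39322001e-04,  8.44329643e-01, -5.35823303e-01, -8.06154042e-04]), 'contact_force': array([ 0.19299245, -0.43618335,  0.26009857]), 'torque': array([-0.04329178,  0.0494404 , -0.06876311]), 'gripper_width': 1.0005100667362317}
scene 42.55836798406259 284.7669117452743 207.0040113122465 [ 2.05631125  0.93521848 -0.44953548] [ 1.30134972 -0.73759999  0.84348385]
top 51.3734975241256 281.23952517380286 205.22478883354194 [ 1.99868118 -2.23415783  0.23116412] [ 0.35960814 -0.06394272  1.05477404]
wrist 62.810931238062814 277.09109581564985 205.2843806624133 [-2.45769414  1.55920294  0.21198261] [ 0.346987   -0.58276212  0.37272653]
```

View pics/scene0.png

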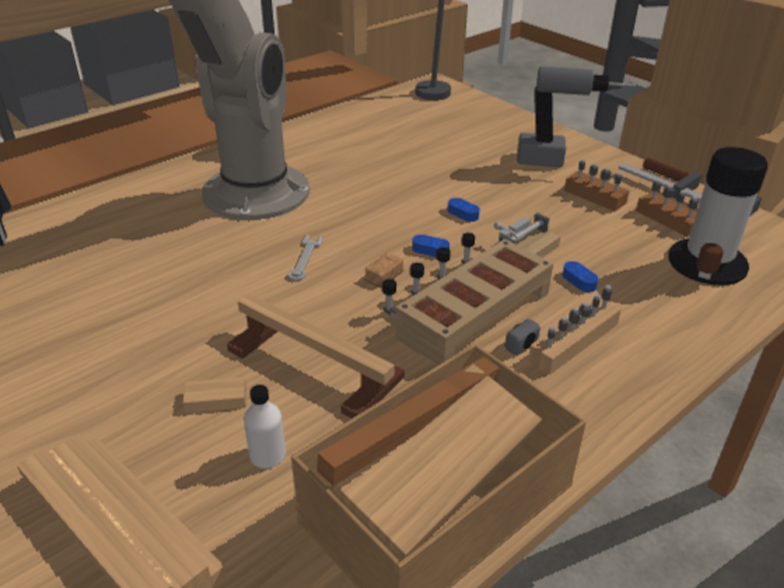

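View pics/top0.png

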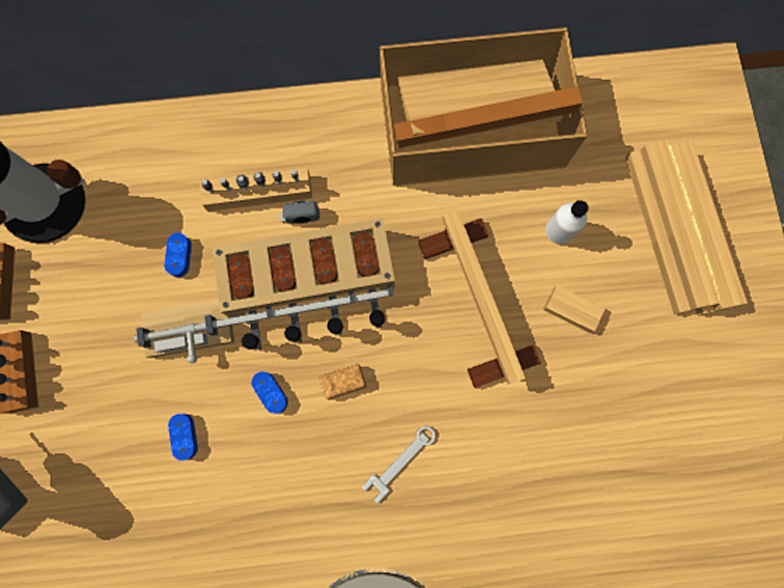

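View pics/wrist0.png

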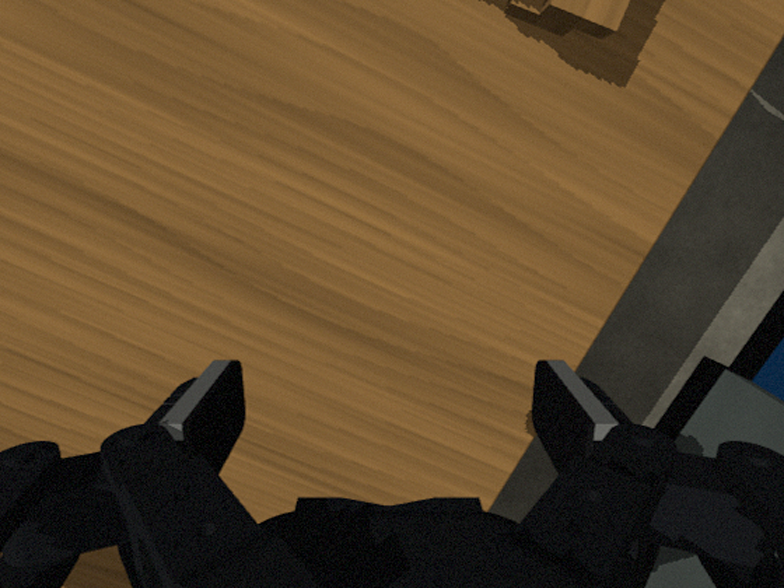

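Scene: a fixture with brown pulls in all four pockets (top picture 240,275 / 283,268 / 322,260 / 365,252), black knobs, and the bolt handle level toward the robot (ball ~192,358). The three blue look-alikes at (177,255), (269,392) and (182,437) are not meant. The rail runs (452,215)-(512,380).

```bash
cat > m.py <<'E'
from h import *
def knobs(c,z=0.07):
    hsv=cv2.cvtColor(c['color'],cv2.COLOR_RGB2HSV);P=pts(c)
    m=((hsv[...,2]<60)&(abs(P[...,2]-z)<0.006)&(P[...,0]>.35)&(P[...,0]<.65)&(P[...,1]>-.2)&(P[...,1]<.3)).astype(np.uint8)
    n,l,s,ce=cv2.connectedComponentsWithStats(m)
    return [(s[i,4],ce[i].round(1),P[l==i].mean(0).round(4),ray(c,*ce[i],z).round(4)) for i in range(1,n) if s[i,4]>15]
def brown(c):
    hsv=cv2.cvtColor(c['color'],cv2.COLOR_RGB2HSV);P=pts(c)
    m=((hsv[...,0]<14)&(hsv[...,1]>110)&(P[...,2]>.03)&(P[...,2]<.12)).astype(np.uint8)
    m=cv2.morphologyEx(m,cv2.MORPH_OPEN,np.ones((3,3)))
    n,l,s,ce=cv2.connectedComponentsWithStats(m);r=[]
    for i in range(1,n):
        if s[i,4]>150:
            z=np.median(P[l==i][:,2]);cs=np.argwhere(l==i)[:,::-1].astype(np.float32);b=cv2.minAreaRect(cs)
            r.append((s[i,4],np.round(b[0],1),z.round(4),ray(c,*b[0],z).round(4)))
    return r
def rail(c):
    P=pts(c);hsv=cv2.cvtColor(c['color'],cv2.COLOR_RGB2HSV)
    m=((abs(P[...,2]-.07)<.005)&(hsv[...,1]>60)&(P[...,0]>.35)&(P[...,1]<-.1)&(P[...,1]>-.42)).astype(np.uint8)
    n,l,s,ce=cv2.connectedComponentsWithStats(m);i=1+np.argmax(s[1:,4])
    b=cv2.minAreaRect(np.argwhere(l==i)[:,::-1].astype(np.float32));bx=cv2.boxPoints(b)
    W=np.array([ray(c,*p,.07)[:2] for p in bx])
    return s[i,4],b,W.round(4),ray(c,*b[0],.07)
E
python3 - <<'E'
from m import *
c=cam('top')
for k in knobs(c):print('k',k)
for k in brown(c):print('b',k)
print(rail(c))
save(c,'topbolt',(90,190,300,290),3.5)
c=cam('scene')
for k in knobs(c):print('ks',k)
save(c,'scbolt',(250,110,430,270),4)
E
```

```text
k (np.int32(95), array([269.1, 226.9]), array([ 0.5152, -0.0553,  0.071 ]), array([ 0.5154, -0.0553,  0.07  ]))
k (np.int32(95), array([239. , 232.2]), array([0.5109, 0.014 , 0.0705]), array([0.511 , 0.0141, 0.07  ]))
k (np.int32(96), array([208.8, 237.8]), array([0.5057, 0.0832, 0.0707]), array([0.5058, 0.0833, 0.07  ]))
k (np.int32(100), array([178.2, 243.2]), array([0.5011, 0.1528, 0.0707]), array([0.5012, 0.1529, 0.07  ]))
b (np.int32(327), array([ 45.1, 123.8]), np.float64(0.0783), array([0.8191, 0.447 , 0.0783]))
b (np.int32(426), array([260.6, 180.9]), np.float64(0.069), array([ 0.6257, -0.0469,  0.069 ]))
b (np.int32(437), array([230.8, 186. ]), np.float64(0.0691), array([0.621 , 0.0233, 0.0691]))
b (np.int32(450), array([201. , 191.3]), np.float64(0.0691), array([0.616 , 0.0929, 0.0691]))
b (np.int32(454), array([170.9, 196.5]), np.float64(0.0692), array([0.6114, 0.163 , 0.0692]))
(np.int32(1487), ((345.4607238769531, 211.71304321289062), (129.78244018554688, 12.067712783813477), 68.44291687011719), array([[ 0.6773, -0.1838],
       [ 0.6852, -0.2116],
       [ 0.3927, -0.2801],
       [ 0.3858, -0.2537]]), array([ 0.53107259, -0.23328461,  0.07      ]))
ks (np.int32(46), array([334.2, 169.5]), array([0.5044, 0.1494, 0.068 ]), array([0.5065, 0.1472, 0.07  ]))
ks (np.int32(52), array([316.1, 179.9]), array([0.5088, 0.0792, 0.0687]), array([0.5102, 0.0777, 0.07  ]))
ks (np.int32(56), array([297.6, 191.1]), array([0.514 , 0.0103, 0.0684]), array([0.5156, 0.0087, 0.07  ]))
ks (np.int32(63), array([277.4, 203.1]), array([ 0.5192, -0.0599,  0.0683]), array([ 0.5209, -0.0614,  0.07  ]))
```

```bash
cat > g.py <<'E'
from h import *
from scipy.spatial.transform import Rotation as Rt
O=np.array([.618,.057]);A=.0686
def fx(x,y): # fixture mm -> world
    c,s=np.cos(A),np.sin(A);return O+np.array([c*x-s*y,s*x+c*y])/1000
def go(xy,z,yaw=None,gp=.054,deg=False):
    """needed move so that the point gp ahead of TCP is at xy,z with tool x axis at world angle yaw (tool down)"""
    o=get_obs();q=o['tool_rot'];R=Rt.from_quat([q[1],q[2],q[3],q[0]]).as_matrix()
    if yaw is None: yaw=np.arctan2(R[1,0],R[0,0])
    x=np.array([np.cos(yaw),np.sin(yaw),0]);zz=np.array([0,0,-1.]);y=np.cross(zz,x)
    T=np.stack([x,y,zz],1)
    d=np.array([*xy,z])+np.array([0,0,gp])-o['eef_pos']
    print('t%.2f'%o['t'],'tcp',o['eef_pos'].round(4),'turn(tool)',Rt.from_matrix(R.T@T).as_rotvec().round(3),'shift(cur tool)',(R.T@d).round(4),'shift(final tool)',(T.T@d).round(4),'w%.3f'%o['gripper_width'],'F',o['contact_force'].round(1))
YF=-np.pi/2+A
E
python3 - <<'E'
from g import *
c=cam('top');hsv=cv2.cvtColor(c['color'],cv2.COLOR_RGB2HSV);P=pts(c)
p=np.array([*fx(-118,205),.041]);print('ball pred',p,proj(c,p))
for x,y,z in((-68,205,.041),(0,105,.068),(0,-105,.068),(55,144.5,.07),(55,-144.5,.07)):print(x,y,fx(x,y),np.round(proj(c,[*fx(x,y),z]),1))
im=c['color'][:,:,::-1].copy()
cv2.imwrite('pics/ballcrop.png',cv2.resize(im[215:275,90:190],None,fx=7,fy=7,interpolation=cv2.INTER_CUBIC))
print(P[245:265:3,130:146:2,2].round(3))
go(fx(-118,205),.2,YF)
E
```

```text
ball pred [0.48622557 0.25342938 0.041     ] (np.float64(138.11300296258642), np.float64(255.86998716704815))
-68 205 [0.53610797 0.25685669] [135.7 234.8]
0 105 [0.61080265 0.16175303] [171.6 196.8]
0 -105 [ 0.62519735 -0.04775303] [261.  181.2]
55 144.5 [0.66296571 0.20493017] [151.6 177. ]
55 -144.5 [ 0.68277556 -0.08339009] [273.5 155.9]
[[ 0.051  0.046  0.047  0.047  0.041  0.053  0.052  0.046]
 [ 0.038  0.035  0.028  0.051  0.044  0.028  0.019  0.017]
 [ 0.01   0.004  0.003  0.051  0.048 -0.002  0.004 -0.001]
 [ 0.006  0.001  0.003  0.053  0.048  0.048 -0.004  0.   ]
 [ 0.001 -0.001  0.048  0.053  0.046  0.045  0.     0.001]
 [-0.     0.001  0.003  0.003  0.     0.     0.001  0.002]
 [ 0.004  0.     0.004  0.004 -0.001  0.004  0.     0.003]]
t0.30 tcp [ 0.2873 -0.6107  0.3036] turn(tool) [0.    0.001 0.371] shift(cur tool) [-0.6971 -0.5479  0.0499] shift(final tool) [-0.8484 -0.2577  0.0496] w0.999 F [ 0.1  0.  -0.5]
```

View pics/ballcrop.png

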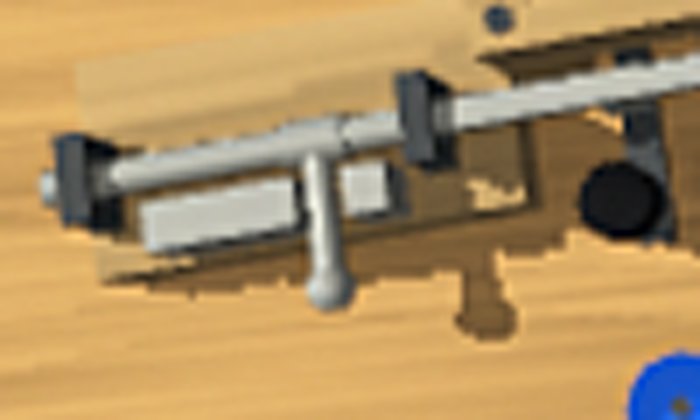

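View pics/scbolt.png

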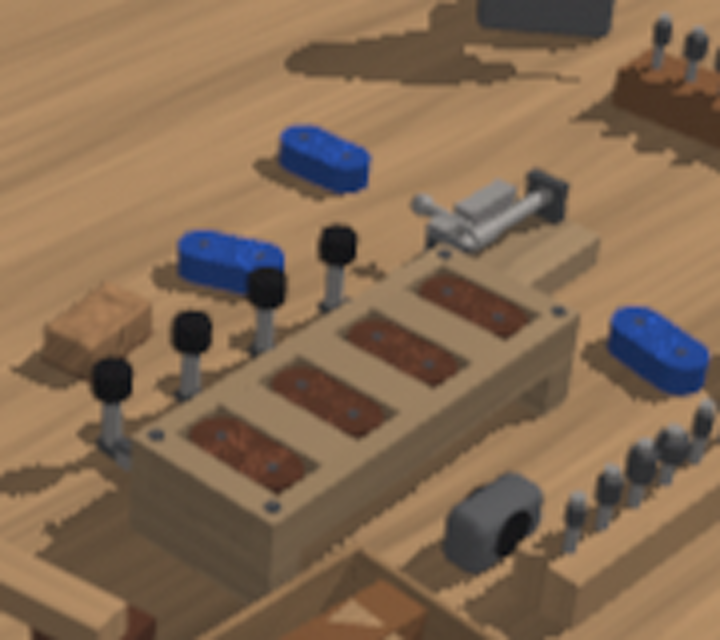

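```bash
sed -i 's/\.618,\.057/.618,.058/' g.py; python3 -m creep '[[[0,0,0.12,-0.03,-0.03,0,0.0854],[0,0,0.12,-0.03,-0.03,0,0.0854],[0,0,0.12,-0.03,-0.03,0,0.0854],[0,0,0,-0.04,-0.02,0,0.0854],[0,0,0,-0.04,-0.02,0,0.0854],[0,0,0,-0.04,-0.02,0,0.0854],[0,0,0,-0.04,-0.02,0,0.0854],[0,0,0,-0.04,-0.02,0,0.0854],[0,0,0,-0.04,-0.01,0,0.0854],[0,0,0,-0.04,-0.01,0,0.0854],[0,0,0,-0.04,0,0,0.0854],[0,0,0,-0.04,0,0,0.0854],[0,0,0,-0.04,0,0,0.0854],[0,0,0,-0.04,0,0,0.0854],[0,0,0,-0.04,0,0,0.0854],[0,0,0,-0.04,0,0,0.0854],[0,0,0,-0.04,0,0,0.0854]]]' 40; python3 -c "
from g import *
go(fx(-118,205),.2,YF)"
```

```text
t: 1.72
eef_pos: [0.4198, 0.0612, 0.301]
tool_rot: [0.001, 0.726, -0.687, 0.005]
contact_force: [0.7, 0.8, 0.6]
gripper_width: 1.001
t1.72 tcp [0.4198 0.0612 0.301 ] turn(tool) [-0.006 -0.009 -0.014] shift(cur tool) [-0.1897 -0.0766  0.0458] shift(final tool) [-0.1883 -0.0795  0.047 ] w1.001 F [0.7 0.8 0.6]
```

```bash
python3 -m creep '[[[0,0,-0.014,-0.035,-0.016,0.01,0.045],[-0.006,-0.009,0,-0.035,-0.016,0.01,0.045],[0,0,0,-0.035,-0.016,0.01,0.045],[0,0,0,-0.035,-0.016,0.01,0.045],[0,0,0,-0.03,-0.012,0.005,0.045],[0,0,0,-0.02,-0.004,0,0.045],[0,0,0,0,0,0,0.045],[0,0,0,0,0,0,0.045]]]' 40; python3 -c "
from g import *
go(fx(-118,205),.2,YF)
c=cam('wrist');save(c,'w1',s=1.4)
print(proj(c,[*fx(-118,205),.041]),proj(c,[*fx(-110,105),.07]))"
```

```text
t: 2.38
eef_pos: [0.486, 0.2765, 0.2555]
tool_rot: [-0.004, 0.735, -0.678, -0.0]
contact_force: [0.1, -0.7, -0.8]
gripper_width: 0.521
t2.38 tcp [0.486  0.2765 0.2555] turn(tool) [-0.005  0.006  0.012] shift(cur tool) [0.022  0.0015 0.0014] shift(final tool) [0.022  0.0012 0.0015] w0.521 F [ 0.1 -0.7 -0.8]
(np.float64(304.0720644883105), np.float64(195.15626592012845)) (np.float64(438.4769710004036), np.float64(195.3816561976916))
```

View pics/w1.png

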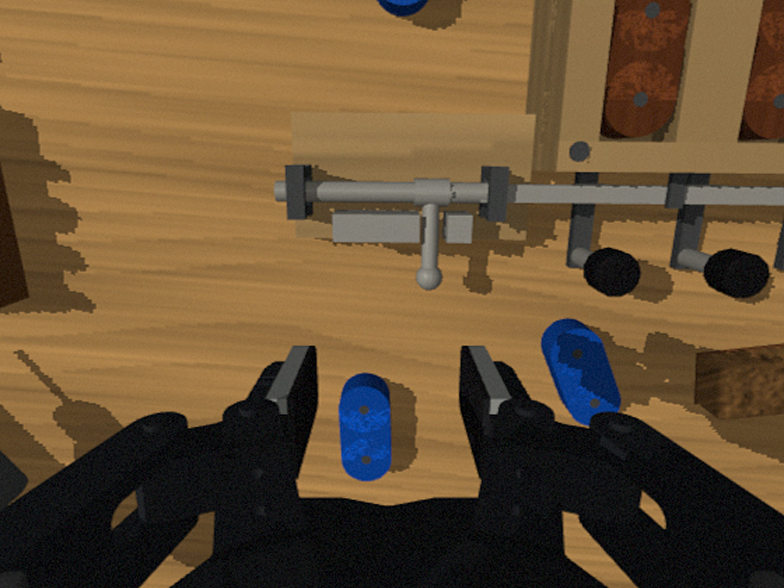

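```bash
python3 -m creep '[[[-0.005,0.006,0.012,0.022,0.0015,0,0.045],[0,0,0,0,0,0.03,0.045],[0,0,0,0,0,0.03,0.045],[0,0,0,0,0,0.03,0.045],[0,0,0,0,0,0.03,0.045],[0,0,0,0,0,0,0.045],[0,0,0,0,0,0,0.045]]]' 40; python3 -c "
from g import *
go(fx(-119,205),.046,YF)"
```

```text
t: 3.02
eef_pos: [0.4897, 0.2437, 0.1366]
tool_rot: [-0.002, 0.727, -0.687, 0.004]
contact_force: [1.0, 0.5, 1.0]
gripper_width: 0.521
t3.02 tcp [0.4897 0.2437 0.1366] turn(tool) [-0.009 -0.003 -0.012] shift(cur tool) [-0.011   0.0042  0.0366] shift(final tool) [-0.0109  0.0037  0.0366] w0.521 F [1.  0.5 1. ]
```

```bash
python3 -m creep '[[[-0.009,-0.003,-0.012,-0.0105,0.004,0.015,0.045],[0,0,0,0,0,0,0.045],[0,0,0,0,0,0.018,0.045],[0,0,0,0,0,0,0.045],[0,0,0,0,0,0,0.045]]]' 40; python3 -c "
from g import *
go(fx(-119,205),.046,YF)"
```

```text
t: 3.43
eef_pos: [0.4899, 0.2517, 0.1123]
tool_rot: [-0.004, 0.729, -0.685, 0.003]
contact_force: [0.4, 0.6, -0.4]
gripper_width: 0.527
t3.43 tcp [0.4899 0.2517 0.1123] turn(tool) [-0.01   0.001 -0.006] shift(cur tool) [-0.0029  0.0047  0.0123] shift(final tool) [-0.003   0.0045  0.0123] w0.527 F [ 0.4  0.6 -0.4]
```

```bash
python3 -m creep '[[[-0.01,0,-0.006,-0.003,0.006,0.012,0.045],[0,0,0,0,0,0,0.045],[0,0,0,0,0,0,0.045]]]' 40; python3 -c "
from g import *
go(fx(-119,205),.046,YF)
c=cam('wrist');save(c,'w2',s=1.4)"
```

```text
t: 3.68
eef_pos: [0.4856, 0.2545, 0.1038]
tool_rot: [-0.003, 0.73, -0.683, 0.001]
contact_force: [0.3, 0.6, 0.4]
gripper_width: 0.528
t3.68 tcp [0.4856 0.2545 0.1038] turn(tool) [-0.005  0.003 -0.002] shift(cur tool) [0.0002 0.0004 0.0038] shift(final tool) [0.0002 0.0004 0.0038] w0.528 F [0.3 0.6 0.4]
```

View pics/w2.png

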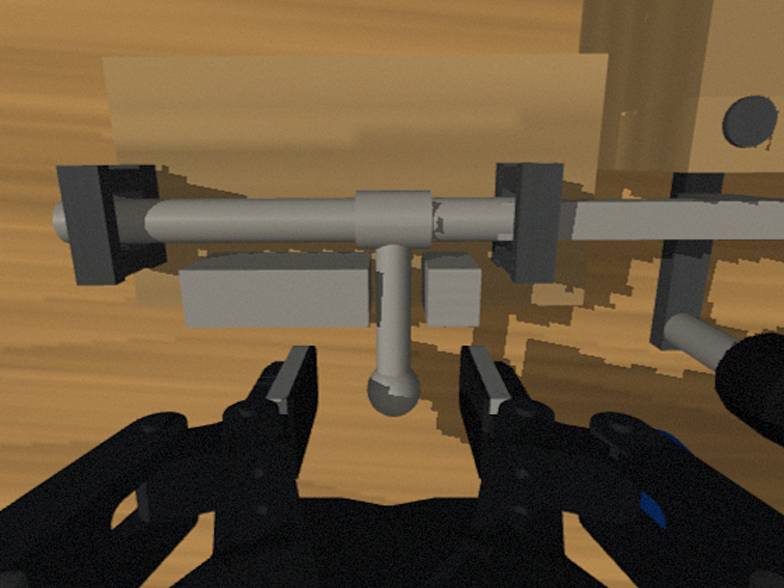

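Ball at (393,390) is centred between the pads. Closing on it.

```bash
python3 -m creep '[[[0,0,0,0,0,0.002,0.0],[0,0,0,0,0,0,0.0],[0,0,0,0,0,0,0.0],[0,0,0,0,0,0,0.0],[0,0,0,0,0,0,0.0],[0,0,0,0,0,0,0.0]]]' 30; python3 -c "
from g import *
go(fx(-118,205),.046,YF)
c=cam('wrist');save(c,'w3',s=1.4)"
```

```text
t: 4.23
eef_pos: [0.4855, 0.2545, 0.1022]
tool_rot: [-0.003, 0.73, -0.683, 0.001]
contact_force: [-0.0, -0.4, -1.3]
gripper_width: 0.16
t4.23 tcp [0.4855 0.2545 0.1022] turn(tool) [-0.005  0.003 -0.001] shift(cur tool) [ 0.0001 -0.0007  0.0022] shift(final tool) [ 0.0001 -0.0007  0.0022] w0.160 F [-0.  -0.4 -1.3]
```

View pics/w3.png

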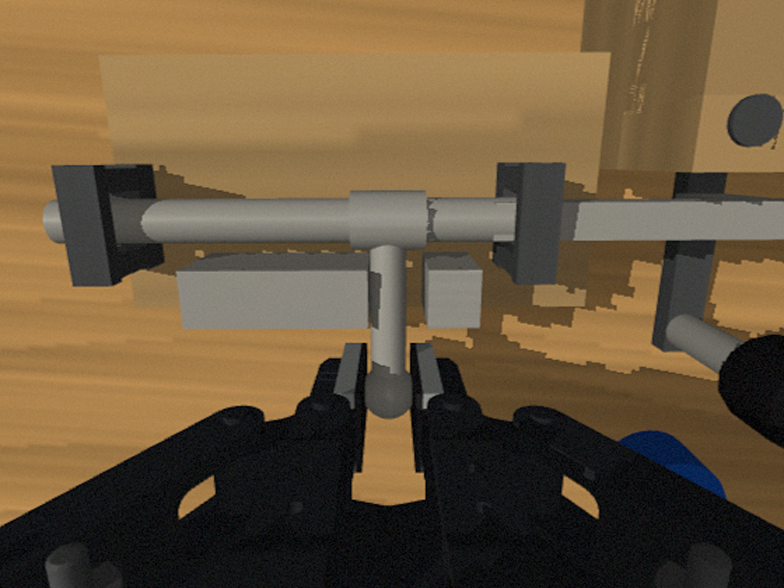

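```bash
python3 -m creep '[[[0,0,0,0,-0.0005,-0.005,0.0],[0,0,0,0,-0.001,-0.008,0.0],[0,0,0,0,-0.003,-0.008,0.0],[0,0,0,0,-0.004,-0.007,0],[0,0,0,0,0,0,0]]]' 30; python3 -c "
from g import *
go(fx(-118,205),.046,YF)
c=cam('wrist');save(c,'w4',s=1.4)"
```

```text
t: 4.7
eef_pos: [0.4946, 0.2551, 0.1324]
tool_rot: [-0.003, 0.731, -0.683, 0.0]
contact_force: [0.2, -0.3, -1.8]
gripper_width: 0.153
t4.70 tcp [0.4946 0.2551 0.1324] turn(tool) [-0.004  0.003 -0.001] shift(cur tool) [0.0002 0.0085 0.0324] shift(final tool) [0.0001 0.0084 0.0324] w0.153 F [ 0.2 -0.3 -1.8]
```

View pics/w4.png

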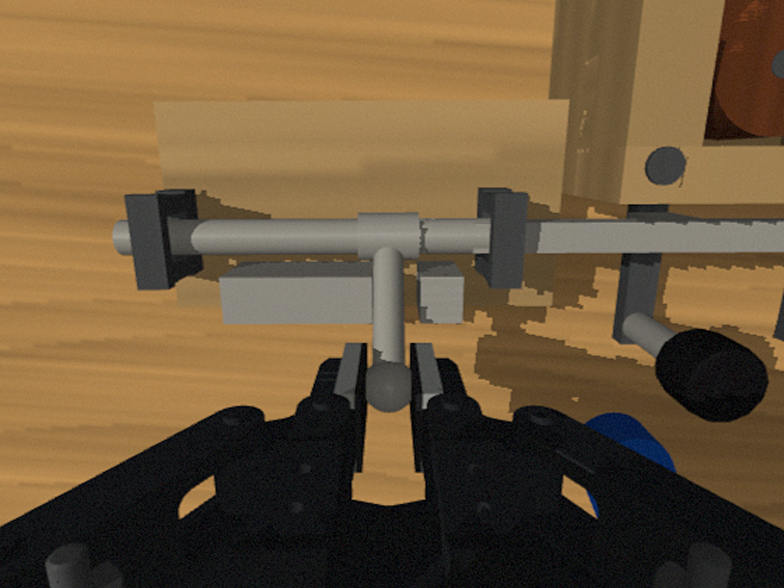

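```bash
python3 -m creep '[[[0,0,0,0,-0.005,-0.005,0.0],[0,0,0,0,-0.006,-0.005,0.0],[0,0,0,0,-0.006,-0.004,0.0],[0,0,0,0,-0.007,-0.002,0],[0,0,0,0,0,0,0]]]' 30; python3 -c "
from g import *
go(fx(-68,205),.096,YF)"
```

```text
t: 5.17
eef_pos: [0.518, 0.2566, 0.1489]
tool_rot: [-0.0, 0.731, -0.683, -0.001]
contact_force: [3.2, 0.1, -5.8]
gripper_width: 0.154
t5.17 tcp [0.518  0.2566 0.1489] turn(tool) [ 0.001  0.002 -0.   ] shift(cur tool) [ 0.     -0.0181 -0.0011] shift(final tool) [ 0.     -0.0181 -0.0011] w0.154 F [ 3.2  0.1 -5.8]
```

```bash
python3 -m creep '[[[0,0,0,0,-0.007,-0.0005,0.0],[0,0,0,0,-0.007,0,0.0],[0,0,0,0,-0.005,0,0.0],[0,0,0,0,0,0,0],[0,0,0,0,0,0,0]]]' 30; python3 -c "
from g import *
go(fx(-68,205),.096,YF)
c=cam('wrist');save(c,'w5',s=1.4)"
```

```text
t: 5.58
eef_pos: [0.5421, 0.2579, 0.1505]
tool_rot: [-0.002, 0.73, -0.683, 0.0]
contact_force: [-0.4, -0.5, 0.6]
gripper_width: 0.001
t5.58 tcp [0.5421 0.2579 0.1505] turn(tool) [-0.004  0.003 -0.002] shift(cur tool) [-0.0003  0.006   0.0005] shift(final tool) [-0.0003  0.006   0.0005] w0.001 F [-0.4 -0.5  0.6]
```

View pics/w5.png

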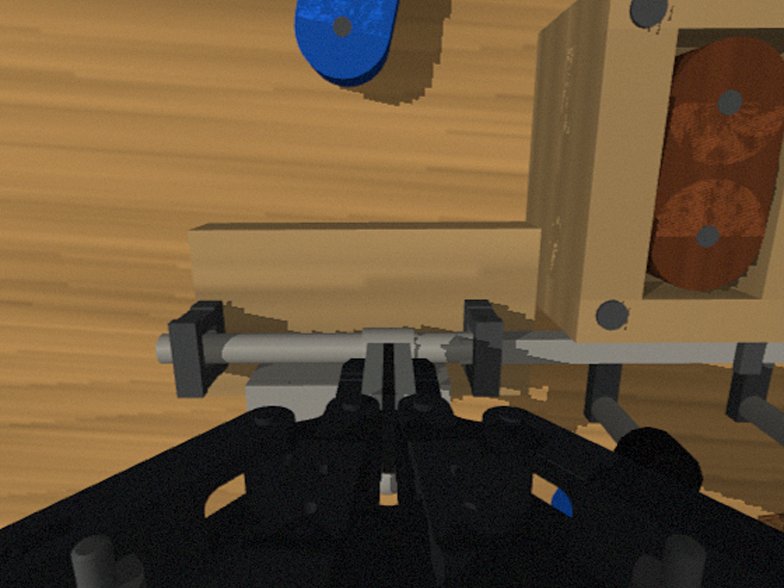

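```bash
python3 - <<'E'
from g import *
c=cam('scene');save(c,'s5',(290,70,440,190),5)
c=cam('top');save(c,'t5',(90,190,210,280),6)
E
```

```text
(no output)
```

View pics/s5.png

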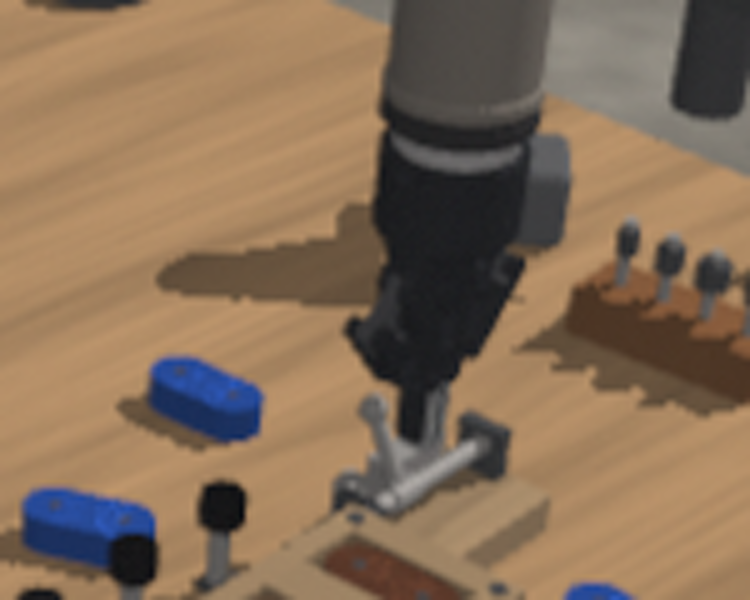

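View pics/t5.png

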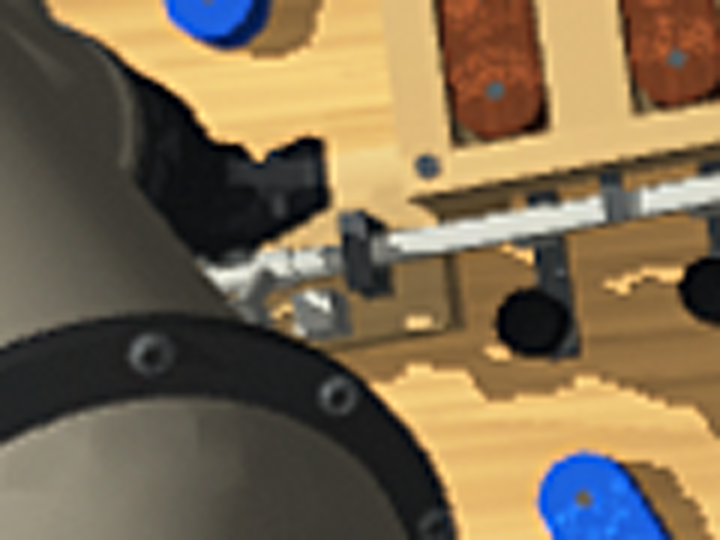

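```bash
python3 -m creep '[[[0,0,0,0,0,-0.02,0.0],[0,0,0,0,0,-0.02,0.0],[0,0,0,0,0,-0.01,0],[0,0,0,0,0.03,0,0],[0,0,0,0,0.03,0,0],[0,0,0,0,0,0,0]]]' 30; python3 -c "
from g import *
go(fx(-120,205),.075,YF,gp=.073)
c=cam('wrist');save(c,'w6',s=1.4)"
```

```text
t: 6.23
eef_pos: [0.4784, 0.2534, 0.2014]
tool_rot: [-0.001, 0.73, -0.683, -0.0]
contact_force: [-0.8, 0.1, 0.0]
gripper_width: -0.002
t6.23 tcp [0.4784 0.2534 0.2014] turn(tool) [-0.002  0.002 -0.001] shift(cur tool) [-0.0004 -0.0057  0.0534] shift(final tool) [-0.0005 -0.0058  0.0534] w-0.002 F [-0.8  0.1  0. ]
```

View pics/w6.png

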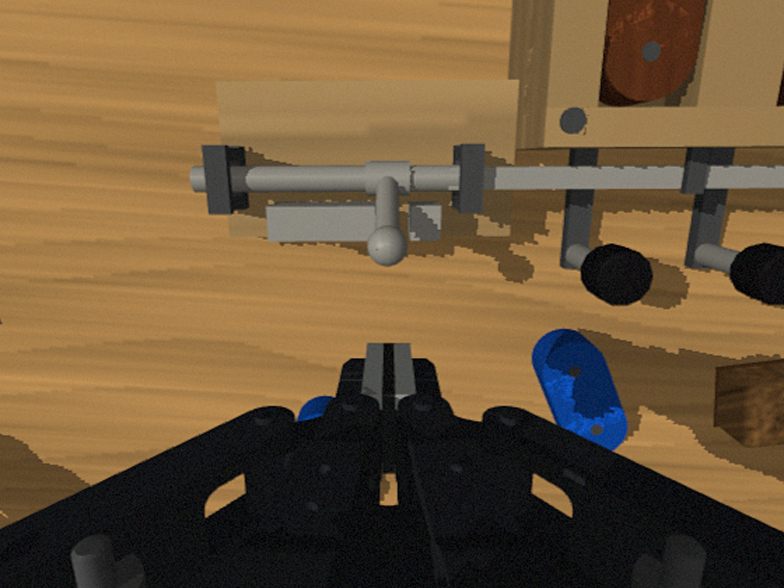

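```bash
python3 -m creep '[[[0,0,0,0,0,0.03,0.0],[0,0,0,0,0,0.018,0.0],[0,0,0,0,0,0,0],[0,0,0,0,-0.012,0,0],[0,0,0,0,-0.01,0,0],[0,0,0,0,0,0,0]]]' 30; python3 -c "
from g import *
go(fx(-87,205),.075,YF,gp=.073)"
```

```text
t: 6.78
eef_pos: [0.5075, 0.2562, 0.1554]
tool_rot: [-0.004, 0.73, -0.683, 0.002]
contact_force: [-1.3, 0.3, -1.3]
gripper_width: 0.004
t6.78 tcp [0.5075 0.2562 0.1554] turn(tool) [-0.009  0.004 -0.001] shift(cur tool) [ 0.0003 -0.0096  0.0075] shift(final tool) [ 0.0003 -0.0097  0.0074] w0.004 F [-1.3  0.3 -1.3]
```

```bash
python3 -m creep '[[[0,0,0,0,-0.004,0.004,0.0],[0,0,0,0,-0.004,0,0.0],[0,0,0,0,0,0,0]]]' 30; python3 -c "
from g import *
go(fx(-87,205),.075,YF,gp=.073)
c=cam('wrist');save(c,'w7',s=1.4)"
```

```text
t: 7.03
eef_pos: [0.5166, 0.257, 0.1522]
tool_rot: [-0.004, 0.73, -0.683, 0.001]
contact_force: [-4.4, 0.5, 1.4]
gripper_width: 0.0
t7.03 tcp [0.5166 0.257  0.1522] turn(tool) [-0.007  0.004 -0.003] shift(cur tool) [ 0.0005 -0.0004  0.0042] shift(final tool) [ 0.0005 -0.0005  0.0042] w0.000 F [-4.4  0.5  1.4]
```

View pics/w7.png

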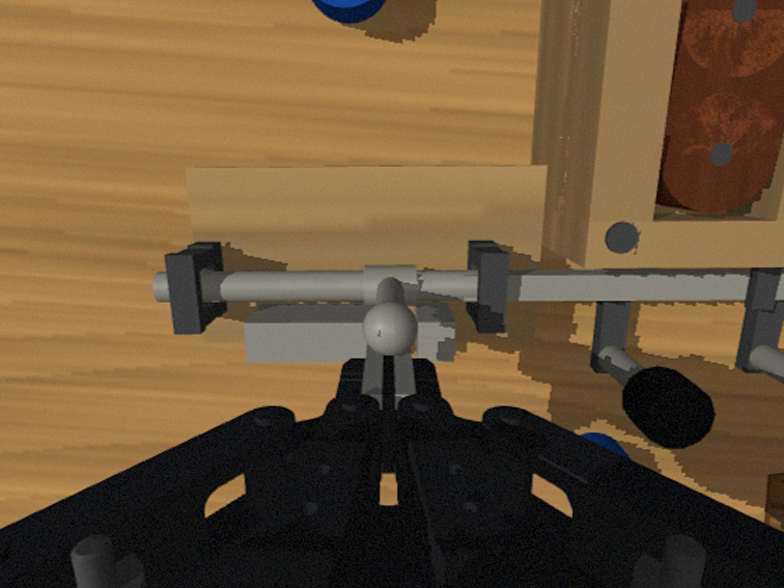

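```bash
python3 -m creep '[[[0,0,0,0,-0.004,0.0,0.0],[0,0,0,0,-0.004,0,0.0],[0,0,0,0,-0.003,0,0.0],[0,0,0,0,0,0,0]]]' 30; python3 -c "
from g import *
go(fx(-87,205),.075,YF,gp=.073)
c=cam('wrist');save(c,'w8',s=1.4)"
```

```text
t: 7.42
eef_pos: [0.5173, 0.2577, 0.1514]
tool_rot: [0.006, 0.732, -0.682, -0.004]
contact_force: [0.1, -0.7, 0.5]
gripper_width: 0.004
t7.42 tcp [0.5173 0.2577 0.1514] turn(tool) [ 0.014 -0.003  0.002] shift(cur tool) [0.0011 0.0002 0.0034] shift(final tool) [0.0012 0.0003 0.0034] w0.004 F [ 0.1 -0.7  0.5]
```

View pics/w8.png

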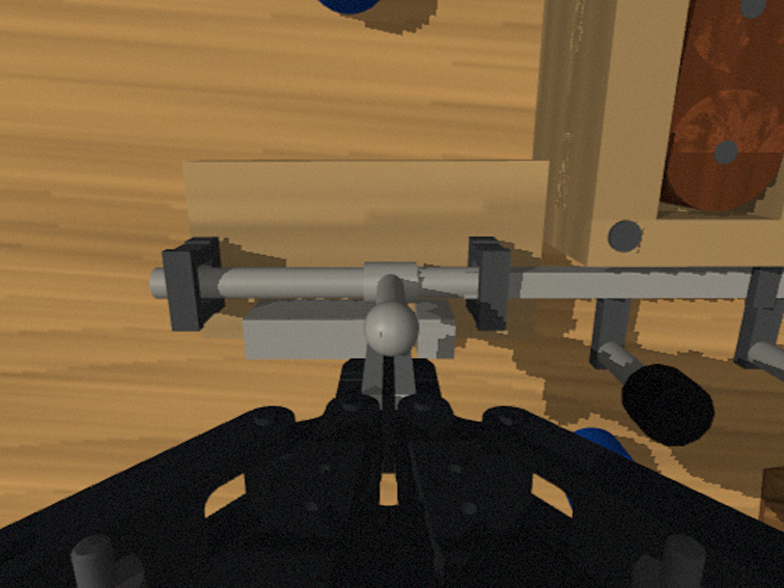

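```bash
python3 - <<'E'
from g import *
c=cam('wrist')
for a in(0,.1,.2,.3):print(a,proj(c,[*fx(-68-50*np.sin(a),205),.041+.05*np.cos(a)]))
print(proj(c,[*fx(-68,205),.041]),proj(c,[*fx(-110,105),.07]))
E
```

```text
0 (np.float64(279.1262520508651), np.float64(232.799434718119))
0.1 (np.float64(279.0778824476661), np.float64(244.15976632542385))
0.2 (np.float64(279.021855551471), np.float64(254.64466334022273))
0.3 (np.float64(278.95957852914546), np.float64(264.0906558047854))
(np.float64(278.3981457992226), np.float64(200.12134556060886)) (np.float64(481.1994906300148), np.float64(297.9377790127801))
```

```bash
python3 -m creep '[[[-0.014,0,0,0,-0.005,0.0,0.0]]]' ; python3 -m creep '[[[0,0,0,0,-0.006,0.0,0.0]]]';python3 -m creep '[[[0,0,0,0,-0.006,0.0,0.0]]]'; python3 -c "
from g import *
go(fx(-87,205),.075,YF,gp=.073)
c=cam('wrist');save(c,'w9',(180,180,400,320),3.5)
print(proj(c,[*fx(-68,205),.091]))"
```

```text
t: 7.6
eef_pos: [0.5203, 0.2581, 0.1511]
tool_rot: [0.013, 0.732, -0.681, -0.009]
contact_force: [-17.8, -0.6, 10.3]
gripper_width: 0.001
t: 7.68
eef_pos: [0.5216, 0.2586, 0.1506]
tool_rot: [0.018, 0.732, -0.681, -0.012]
contact_force: [-24.4, -2.9, 13.6]
gripper_width: -0.001
t: 7.77
eef_pos: [0.5221, 0.2589, 0.1499]
tool_rot: [0.023, 0.733, -0.68, -0.015]
contact_force: [-23.2, -4.1, 17.2]
gripper_width: 0.004
t7.77 tcp [0.5221 0.2589 0.1499] turn(tool) [ 0.055 -0.01   0.006] shift(cur tool) [0.0019 0.005  0.0022] shift(final tool) [0.002  0.0051 0.0019] w0.004 F [-23.2  -4.1  17.2]
(np.float64(280.0950324066616), np.float64(239.49630061456966))
```

View pics/w9.png

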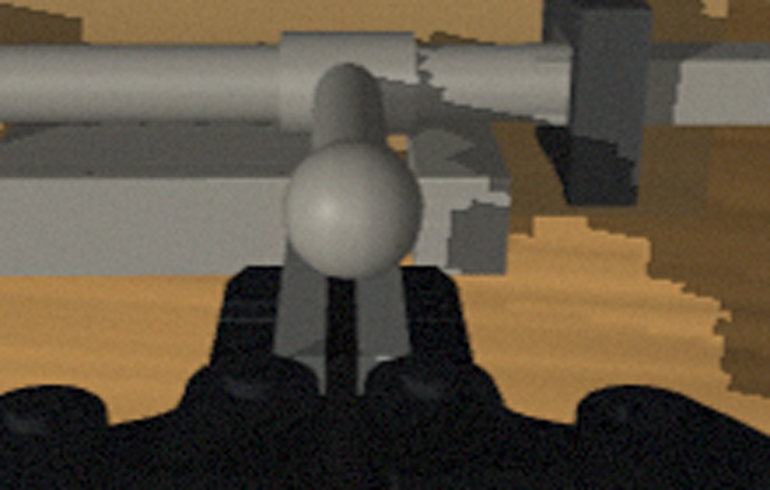

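```bash
python3 -m creep '[[[0.03,0,0,0,0.012,-0.005,0.0],[0.025,0,0,0,0,-0.03,0.0],[0,0,0,0,0,-0.012,0],[0,0,0,0.02,0,0,0],[0,0,0,0.008,-0.015,0,0],[0,0,0,0,-0.01,0,0],[0,0,0,0,0,0,0]]]' ; python3 -c "
from g import *
go(fx(-68,174),.076,YF,gp=.073)"
```

```text
t: 8.4
eef_pos: [0.5431, 0.2333, 0.2027]
tool_rot: [-0.001, 0.733, -0.68, 0.006]
contact_force: [0.3, -0.5, 0.3]
gripper_width: -0.001
t8.40 tcp [0.5431 0.2333 0.2027] turn(tool) [-0.01  -0.007  0.007] shift(cur tool) [0.0057 0.0059 0.0537] shift(final tool) [0.0061 0.0053 0.0537] w-0.001 F [ 0.3 -0.5  0.3]
```

```bash
python3 -m creep '[[[-0.01,-0.007,0.007,0.006,0.0055,0.01,0.0],[0,0,0,0,0,0.025,0.0],[0,0,0,0,0,0.012,0],[0,0,0,0,0,0,0],[0,0,0,0,0,0,0]]]' ; python3 -c "
from g import *
go(fx(-68,174),.076,YF,gp=.073)
c=cam('wrist');save(c,'w10',s=1.4)"
```

```text
t: 8.82
eef_pos: [0.538, 0.2272, 0.1522]
tool_rot: [-0.001, 0.73, -0.683, -0.002]
contact_force: [0.2, 0.7, 0.6]
gripper_width: -0.002
t8.82 tcp [0.538  0.2272 0.1522] turn(tool) [ 0.002  0.003 -0.002] shift(cur tool) [ 0.0003 -0.0002  0.0032] shift(final tool) [ 0.0003 -0.0002  0.0032] w-0.002 F [0.2 0.7 0.6]
```

View pics/w10.png

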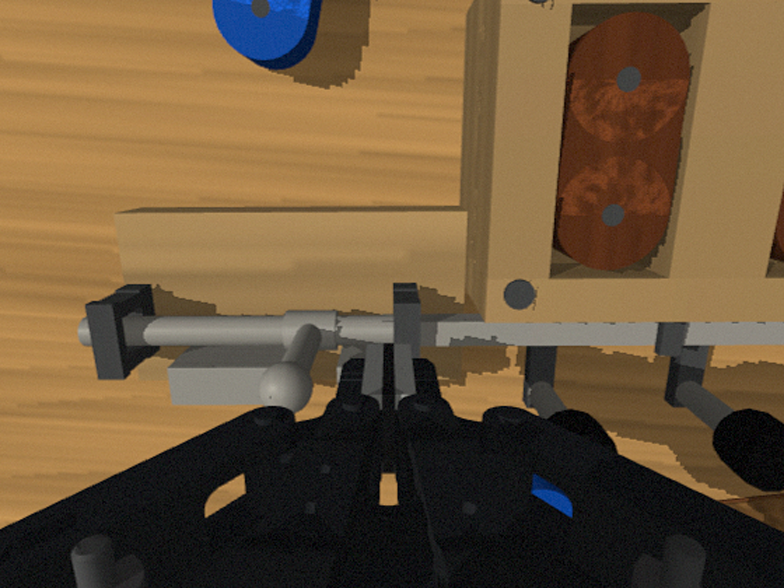

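```bash
python3 -m creep '[[[0,0,0,-0.008,0,0.003,0.0],[0,0,0,-0.01,0,0,0.0],[0,0,0,-0.01,0,0,0],[0,0,0,-0.01,0,0,0],[0,0,0,0,0,0,0]]]' ; python3 -c "
from g import *
go(fx(-68,223),.076,YF,gp=.073)
c=cam('wrist');save(c,'w11',s=1.4)"
```

```text
t: 9.28
eef_pos: [0.535, 0.2669, 0.15]
tool_rot: [0.001, 0.73, -0.684, -0.001]
contact_force: [0.2, -1.7, -1.6]
gripper_width: -0.001
t9.28 tcp [0.535  0.2669 0.15  ] turn(tool) [ 0.002 -0.    -0.003] shift(cur tool) [-0.0089 -0.0004  0.001 ] shift(final tool) [-0.0089 -0.0005  0.001 ] w-0.001 F [ 0.2 -1.7 -1.6]
```

View pics/w11.png

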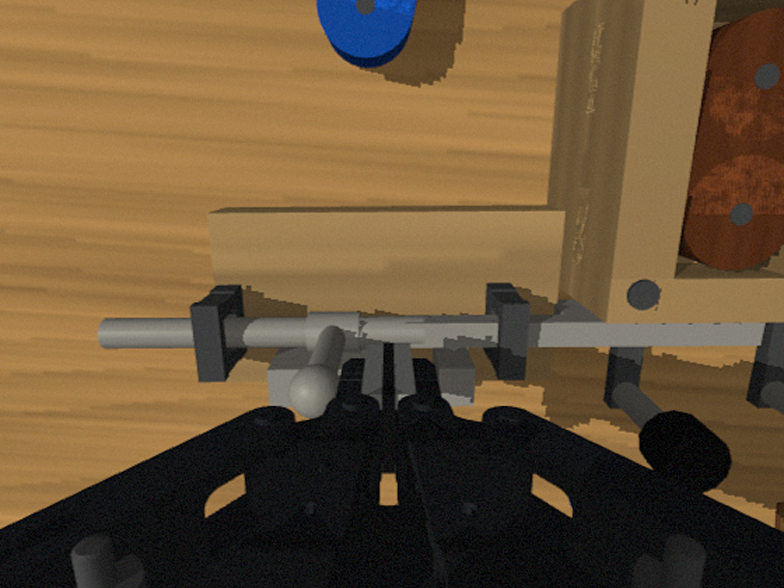

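Bolt is sliding (the tail sticks out farther at left). Continue to the stop.

```bash
python3 -m creep '[[[0,0,0,-0.006,0,0,0.0],[0,0,0,-0.005,0,0,0.0],[0,0,0,-0.004,0,0,0],[0,0,0,-0.004,0,0,0]]]' ; python3 -c "
from g import *
go(fx(-68,223),.076,YF,gp=.073)"
python3 -m creep '[[[0,0,0,-0.004,0,0,0.0],[0,0,0,-0.004,0,0,0]]]' ; python3 -c "
from g import *
go(fx(-68,223),.076,YF,gp=.073)"
```

```text
t: 9.67
eef_pos: [0.5352, 0.2767, 0.1497]
tool_rot: [0.008, 0.728, -0.686, 0.004]
contact_force: [-2.1, -12.8, 7.8]
gripper_width: -0.0
t9.67 tcp [0.5352 0.2767 0.1497] turn(tool) [ 0.006 -0.017 -0.009] shift(cur tool) [0.0009 0.0003 0.0008] shift(final tool) [0.0009 0.0003 0.0007] w-0.000 F [ -2.1 -12.8   7.8]
t: 9.83
eef_pos: [0.5353, 0.2774, 0.1499]
tool_rot: [0.014, 0.726, -0.688, 0.008]
contact_force: [-2.5, -12.1, 7.5]
gripper_width: -0.002
t9.83 tcp [0.5353 0.2774 0.1499] turn(tool) [ 0.01  -0.03  -0.015] shift(cur tool) [0.0015 0.0005 0.001 ] shift(final tool) [0.0016 0.0006 0.0009] w-0.002 F [ -2.5 -12.1   7.5]
```

```bash
python3 -m creep '[[[0,-0.03,-0.015,0.01,0,-0.02,0.02],[0,0,0,0.02,0,-0.02,0.05],[0,0,0,0.04,0.01,-0.01,0.05],[0,0,0,0.03,0.02,0,0.05],[0,0,0,0.01,0.015,0,0.05],[0,0,0,0,0,0,0.05]]]' ; python3 -c "
from g import *
go(fx(-110,105),.060,YF)
c=cam('wrist');save(c,'w12',s=1.4);print(proj(c,[*fx(-110,105),.07]))"
```

```text
t: 10.33
eef_pos: [0.4988, 0.1666, 0.2045]
tool_rot: [-0.001, 0.732, -0.681, -0.004]
contact_force: [-0.8, -0.2, 0.2]
gripper_width: 0.584
t10.33 tcp [0.4988 0.1666 0.2045] turn(tool) [0.004 0.007 0.004] shift(cur tool) [ 0.0121 -0.0018  0.0904] shift(final tool) [ 0.0115 -0.0015  0.0905] w0.584 F [-0.8 -0.2  0.2]
(np.float64(296.4550333733809), np.float64(218.26057994468883))
```

View pics/w12.png

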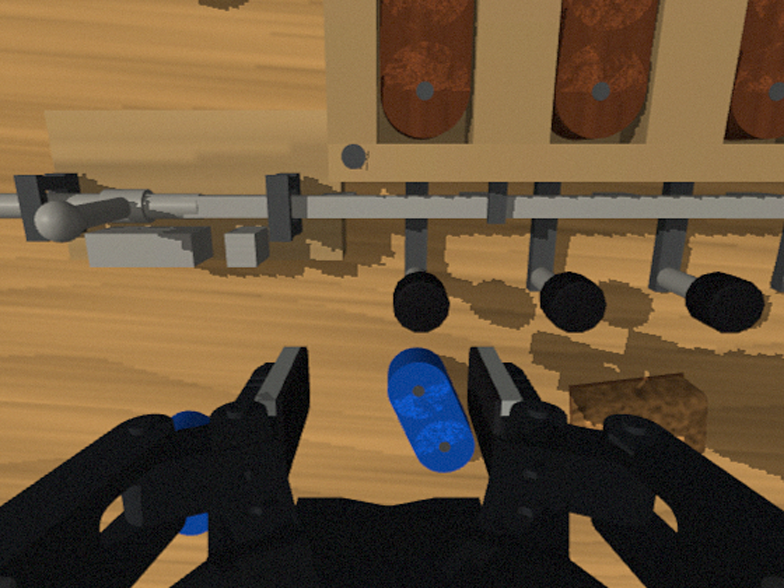

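```bash
sed -i 's/\.618,\.058/.619,.0565/' g.py; python3 -m creep '[[[0.004,0.007,0.004,0.0135,-0.003,0.02,0.05],[0,0,0,0,0,0.03,0.05],[0,0,0,0,0,0.02,0.05],[0,0,0,0,0,0,0.05],[0,0,0,0,0,0,0.05]]]' ; python3 -c "
from g import *
go(fx(-110,105),.060,YF)
"
```

```text
t: 10.8
eef_pos: [0.5106, 0.1638, 0.1365]
tool_rot: [-0.009, 0.733, -0.681, 0.002]
contact_force: [0.0, -0.7, 0.3]
gripper_width: 0.585
t10.80 tcp [0.5106 0.1638 0.1365] turn(tool) [-0.015  0.01   0.005] shift(cur tool) [0.0096 0.0096 0.0222] shift(final tool) [0.0095 0.0092 0.0225] w0.585 F [ 0.  -0.7  0.3]
```

```bash
python3 -m creep '[[[-0.015,0.01,0.005,0.0095,0.0095,0.005,0.05],[0,0,0,0,0,0,0.05],[0,0,0,0,0,0,0.05]]]' ; python3 -c "
from g import *
go(fx(-110,105),.060,YF)
"
```

```text
t: 11.05
eef_pos: [0.5027, 0.1564, 0.1331]
tool_rot: [-0.001, 0.732, -0.681, 0.0]
contact_force: [1.0, 0.4, 0.0]
gripper_width: 0.582
t11.05 tcp [0.5027 0.1564 0.1331] turn(tool) [-0.002  0.001  0.003] shift(cur tool) [0.0026 0.0009 0.0191] shift(final tool) [0.0026 0.0009 0.0191] w0.582 F [1.  0.4 0. ]
```

```bash
python3 -m creep '[[[0,0,0,0.0025,0.001,0.01,0.05],[0,0,0,0,0,0.009,0.05],[0,0,0,0,0,0.0,0.05],[0,0,0,0,0,0,0.0],[0,0,0,0,0,0,0.0],[0,0,0,0,0,0,0],[0,0,0,0,0,0,0],[0,0,0,0,0,0,0]]]' 60; python3 -c "
from g import *
go(fx(-110,105),.060,YF)
c=cam('wrist');save(c,'w13',s=1.4)"
```

```text
t: 11.72
eef_pos: [0.503, 0.153, 0.1145]
tool_rot: [-0.002, 0.732, -0.682, 0.002]
contact_force: [0.7, 0.0, -1.7]
gripper_width: 0.286
t11.72 tcp [0.503  0.153  0.1145] turn(tool) [-0.005  0.001  0.002] shift(cur tool) [-0.0008  0.0009  0.0005] shift(final tool) [-0.0008  0.0009  0.0005] w0.286 F [ 0.7  0.  -1.7]
```

View pics/w13.png

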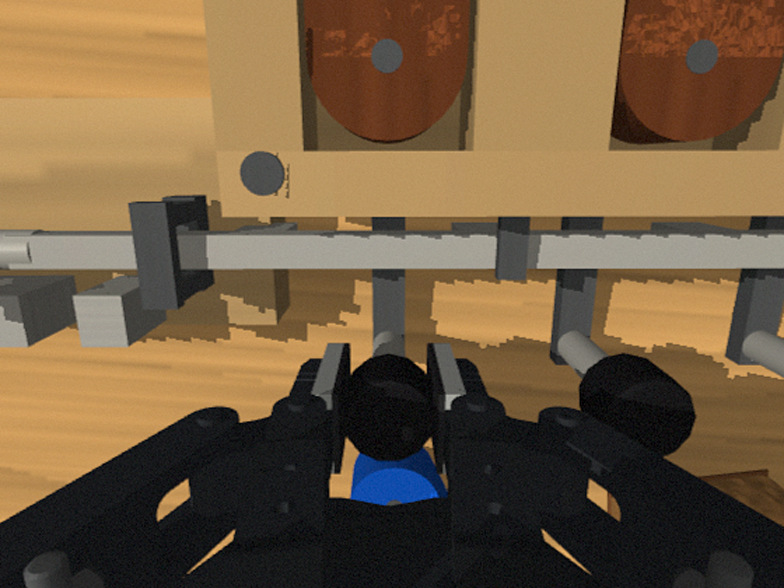

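```bash
python3 -m creep '[[[0,0,0,0,0,-0.007,0.0],[0,0,0,0,0,-0.007,0.0],[0,0,0,0,0,-0.005,0.0],[0,0,0,0,0,-0.004,0]]]' 60; python3 -c "
from g import *
go(fx(-110,105),.080,YF)
c=cam('wrist');save(c,'w14',s=1.4)"
```

```text
t: 12.1
eef_pos: [0.5029, 0.1526, 0.1359]
tool_rot: [-0.002, 0.732, -0.682, 0.001]
contact_force: [23.5, 7.7, -79.8]
gripper_width: 0.278
t12.10 tcp [0.5029 0.1526 0.1359] turn(tool) [-0.005  0.002  0.002] shift(cur tool) [-0.0012  0.0008  0.0019] shift(final tool) [-0.0012  0.0008  0.0019] w0.278 F [ 23.5   7.7 -79.8]
```

View pics/w14.png

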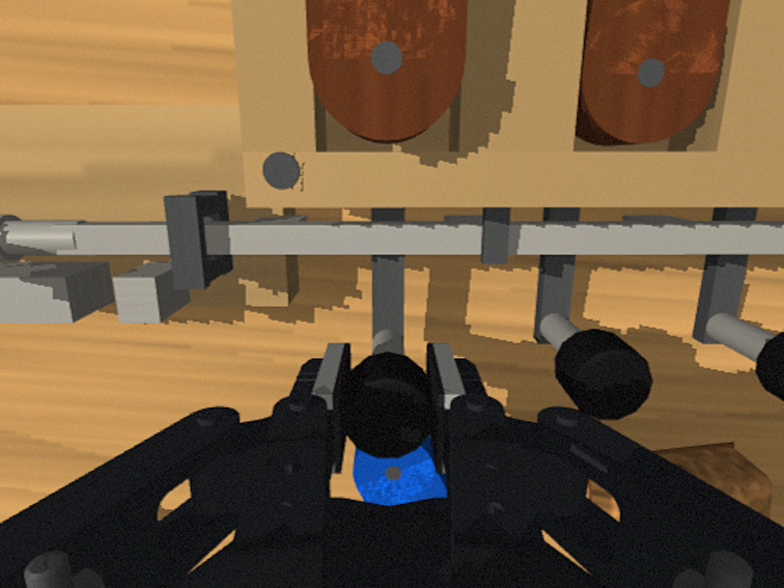

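```bash
python3 -m creep '[[[0,0,0,0,0,0.001,0.0],[0,0,0,0,0,0,0.05],[0,0,0,0,0,0,0.05],[0,0,0,0,0,0,0.05],[0,0,0,0,0,-0.03,0.05],[0,0,0,0,0,-0.02,0.05],[0,0,0,0.035,0,0,0.05],[0,0,0,0.03,0,0,0.05],[0,0,0,0,0,0,0.05]]]' 60; python3 -c "
from g import *
go(fx(-110,35),.060,YF)
c=cam('wrist');save(c,'w15',s=1.4);print(proj(c,[*fx(-110,35),.07]))"
```

```text
t: 12.9
eef_pos: [0.5075, 0.0892, 0.1913]
tool_rot: [-0.004, 0.734, -0.679, 0.001]
contact_force: [-0.4, -0.1, -0.7]
gripper_width: 0.584
t12.90 tcp [0.5075 0.0892 0.1913] turn(tool) [-0.008  0.004  0.009] shift(cur tool) [0.0055 0.0016 0.0772] shift(final tool) [0.0052 0.001  0.0773] w0.584 F [-0.4 -0.1 -0.7]
(np.float64(286.2338453800135), np.float64(231.28772479393197))
```

View pics/w15.png

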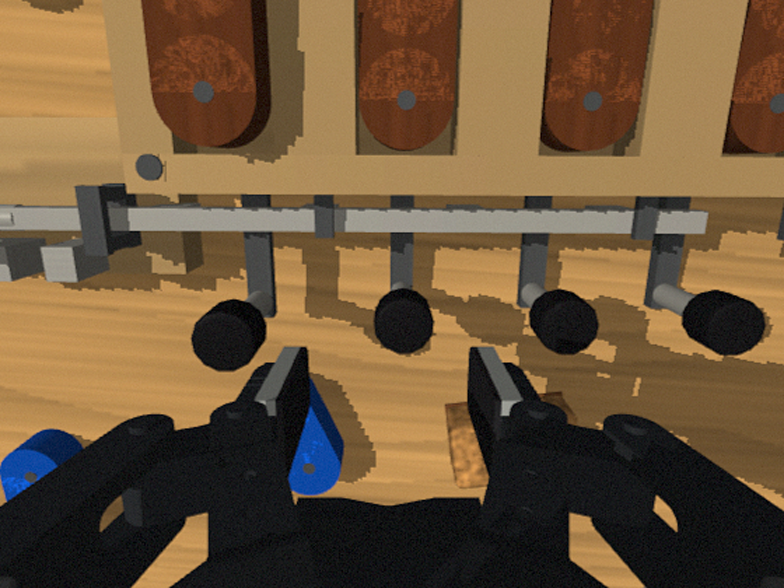

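Pull 4 now stands proud with knob 4 up (at 230,335). Next knob 3 at (403,320).

```bash
python3 -m creep '[[[-0.008,0.004,0.009,0.006,0.001,0.01,0.05],[0,0,0,0,0,0.025,0.05],[0,0,0,0,0,0.02,0.05],[0,0,0,0,0,0,0.05],[0,0,0,0,0,0,0.05]]]' ; python3 -c "
from g import *
go(fx(-110,35),.060,YF)
"
```

```text
t: 13.37
eef_pos: [0.5073, 0.0881, 0.1356]
tool_rot: [-0.002, 0.731, -0.682, 0.0]
contact_force: [0.7, 0.7, 0.9]
gripper_width: 0.586
t13.37 tcp [0.5073 0.0881 0.1356] turn(tool) [-0.003  0.002  0.001] shift(cur tool) [0.0042 0.0008 0.0216] shift(final tool) [0.0041 0.0007 0.0216] w0.586 F [0.7 0.7 0.9]
```

```bash
python3 -m creep '[[[0,0,0,0.004,0.001,0.01,0.05],[0,0,0,0,0,0.011,0.05],[0,0,0,0,0,0.0,0.05],[0,0,0,0,0,0,0.0],[0,0,0,0,0,0,0.0],[0,0,0,0,0,0,0],[0,0,0,0,0,0,0]]]' 60; python3 -c "
from g import *
go(fx(-110,35),.060,YF)"
python3 -m creep '[[[0,0,0,0,0,-0.006,0.0],[0,0,0,0,0,-0.006,0.0],[0,0,0,0,0,-0.003,0.0]]]' 60
```

```text
t: 13.95
eef_pos: [0.507, 0.0831, 0.1145]
tool_rot: [-0.001, 0.732, -0.682, 0.001]
contact_force: [0.8, 1.4, -7.6]
gripper_width: 0.287
t13.95 tcp [0.507  0.0831 0.1145] turn(tool) [-0.003 -0.001  0.002] shift(cur tool) [-0.0008  0.0001  0.0005] shift(final tool) [-0.0008  0.0001  0.0005] w0.287 F [ 0.8  1.4 -7.6]
t: 14.2
eef_pos: [0.507, 0.0831, 0.1298]
tool_rot: [-0.001, 0.732, -0.681, 0.001]
contact_force: [1.8, -0.0, -7.1]
gripper_width: 0.287
```

```bash
python3 -m creep '[[[0,0,0,0,0,-0.004,0.0]]]' 60;  python3 -m creep '[[[0,0,0,0,0,-0.002,0.0]]]' 60
```

```text
t: 14.28
eef_pos: [0.507, 0.0831, 0.1341]
tool_rot: [-0.001, 0.732, -0.681, 0.001]
contact_force: [2.8, -0.9, -7.3]
gripper_width: 0.288
t: 14.37
eef_pos: [0.5069, 0.0829, 0.1353]
tool_rot: [-0.002, 0.732, -0.681, 0.001]
contact_force: [14.8, 2.8, -50.3]
gripper_width: 0.282
```

```bash
python3 -m creep '[[[0,0,0,0,0,0.0005,0.0],[0,0,0,0,0,0,0.05],[0,0,0,0,0,0,0.05],[0,0,0,0,0,0,0.05],[0,0,0,0,0,-0.03,0.05],[0,0,0,0,0,-0.02,0.05],[0,0,0,0.035,0,0,0.05],[0,0,0,0.035,0,0,0.05],[0,0,0,0,0,0,0.05]]]' 60; python3 -c "
from g import *
go(fx(-110,-35),.060,YF)"
```

```text
t: 15.12
eef_pos: [0.5132, 0.0154, 0.1916]
tool_rot: [-0.004, 0.734, -0.679, 0.002]
contact_force: [0.6, -1.1, 0.3]
gripper_width: 0.586
t15.12 tcp [0.5132 0.0154 0.1916] turn(tool) [-0.008  0.003  0.01 ] shift(cur tool) [0.0015 0.0023 0.0776] shift(final tool) [0.0012 0.0016 0.0776] w0.586 F [ 0.6 -1.1  0.3]
```

```bash
python3 -m creep '[[[-0.008,0.003,0.01,0.001,0.002,0.01,0.05],[0,0,0,0,0,0.025,0.05],[0,0,0,0,0,0.02,0.05],[0,0,0,0,0,0,0.05],[0,0,0,0,0,0,0.05]]]' ; python3 -c "
from g import *
go(fx(-110,-35),.060,YF)
"
```

```text
t: 15.53
eef_pos: [0.5125, 0.0142, 0.1367]
tool_rot: [-0.001, 0.729, -0.684, 0.002]
contact_force: [-0.0, 0.3, 0.3]
gripper_width: 0.588
t15.53 tcp [0.5125 0.0142 0.1367] turn(tool) [-0.005 -0.001 -0.006] shift(cur tool) [0.0001 0.001  0.0227] shift(final tool) [0.0001 0.0009 0.0227] w0.588 F [-0.   0.3  0.3]
```

```bash
python3 -m creep '[[[0,0,-0.005,0,0.001,0.011,0.05],[0,0,0,0,0,0.011,0.05],[0,0,0,0,0,0.0,0.05],[0,0,0,0,0,0,0.0],[0,0,0,0,0,0,0.0],[0,0,0,0,0,0,0],[0,0,0,0,0,0,0]]]' 60; python3 -c "
from g import *
go(fx(-110,-35),.060,YF)"
python3 -m creep '[[[0,0,0,0,0,-0.006,0.0],[0,0,0,0,0,-0.006,0.0],[0,0,0,0,0,-0.003,0.0]]]' 60
```

```text
t: 16.12
eef_pos: [0.5121, 0.0135, 0.1148]
tool_rot: [-0.0, 0.731, -0.682, 0.003]
contact_force: [1.6, 2.4, -6.6]
gripper_width: 0.284
t16.12 tcp [0.5121 0.0135 0.1148] turn(tool) [-0.005 -0.004  0.001] shift(cur tool) [-0.0006  0.0004  0.0008] shift(final tool) [-0.0006  0.0004  0.0008] w0.284 F [ 1.6  2.4 -6.6]
t: 16.37
eef_pos: [0.5121, 0.0135, 0.1301]
tool_rot: [-0.001, 0.731, -0.682, 0.003]
contact_force: [2.2, -0.4, -6.8]
gripper_width: 0.284
```

```bash
python3 -m creep '[[[0,0,0,0,0,-0.004,0.0]]]' 60;  python3 -m creep '[[[0,0,0,0,0,-0.002,0.0]]]' 60
```

```text
t: 16.45
eef_pos: [0.5121, 0.0135, 0.1344]
tool_rot: [-0.001, 0.731, -0.682, 0.003]
contact_force: [2.5, -1.0, -7.4]
gripper_width: 0.287
t: 16.53
eef_pos: [0.5121, 0.0135, 0.1356]
tool_rot: [-0.001, 0.731, -0.682, 0.003]
contact_force: [15.4, 1.1, -49.8]
gripper_width: 0.28
```

```bash
python3 -m creep '[[[0,0,0,0,0,0.0005,0.0],[0,0,0,0,0,0,0.05],[0,0,0,0,0,0,0.05],[0,0,0,0,0,0,0.05],[0,0,0,0,0,-0.03,0.05],[0,0,0,0,0,-0.02,0.05],[0,0,0,0.035,0,0,0.05],[0,0,0,0.035,0,0,0.05],[0,0,0,0,0,0,0.05]]]' 60; python3 -c "
from g import *
go(fx(-110,-105),.060,YF)"
```

```text
t: 17.28
eef_pos: [0.518, -0.0536, 0.1921]
tool_rot: [-0.003, 0.734, -0.679, 0.004]
contact_force: [-0.2, -0.4, -0.7]
gripper_width: 0.588
t17.28 tcp [ 0.518  -0.0536  0.1921] turn(tool) [-0.01  -0.001  0.01 ] shift(cur tool) [0.0019 0.0025 0.0781] shift(final tool) [0.0021 0.0017 0.0781] w0.588 F [-0.2 -0.4 -0.7]
```

```bash
python3 -m creep '[[[-0.01,0,0.01,0.002,0.002,0.01,0.05],[0,0,0,0,0,0.025,0.05],[0,0,0,0,0,0.02,0.05],[0,0,0,0,0,0,0.05],[0,0,0,0,0,0,0.05]]]' ; python3 -c "
from g import *
go(fx(-110,-105),.060,YF)
"
```

```text
t: 17.7
eef_pos: [0.5173, -0.0561, 0.137]
tool_rot: [-0.001, 0.729, -0.685, 0.002]
contact_force: [0.5, 0.5, 0.3]
gripper_width: 0.586
t17.70 tcp [ 0.5173 -0.0561  0.137 ] turn(tool) [-0.003 -0.002 -0.006] shift(cur tool) [-0.0004  0.0009  0.023 ] shift(final tool) [-0.0004  0.0008  0.023 ] w0.586 F [0.5 0.5 0.3]
```

```bash
python3 -m creep '[[[0,0,-0.005,0,0.001,0.011,0.05],[0,0,0,0,0,0.011,0.05],[0,0,0,0,0,0.0,0.05],[0,0,0,0,0,0,0.0],[0,0,0,0,0,0,0.0],[0,0,0,0,0,0,0],[0,0,0,0,0,0,0]]]' 60; python3 -c "
from g import *
go(fx(-110,-105),.060,YF)"
python3 -m creep '[[[0,0,0,0,0,-0.006,0.0],[0,0,0,0,0,-0.006,0.0],[0,0,0,0,0,-0.003,0.0],[0,0,0,0,0,-0.004,0.0]]]' 60;  python3 -m creep '[[[0,0,0,0,0,-0.002,0.0]]]' 60
```

```text
t: 18.28
eef_pos: [0.5168, -0.0564, 0.115]
tool_rot: [-0.0, 0.731, -0.682, 0.003]
contact_force: [1.1, 2.2, -6.9]
gripper_width: 0.286
t18.28 tcp [ 0.5168 -0.0564  0.115 ] turn(tool) [-0.004 -0.004  0.   ] shift(cur tool) [-0.0006  0.0004  0.001 ] shift(final tool) [-0.0006  0.0003  0.001 ] w0.286 F [ 1.1  2.2 -6.9]
t: 18.62
eef_pos: [0.5168, -0.0563, 0.1346]
tool_rot: [-0.0, 0.731, -0.682, 0.003]
contact_force: [2.6, -1.2, -8.0]
gripper_width: 0.283
t: 18.7
eef_pos: [0.5167, -0.0562, 0.1358]
tool_rot: [-0.001, 0.731, -0.682, 0.003]
contact_force: [14.3, -0.8, -48.6]
gripper_width: 0.279
```

```bash
sed -i 's/\.0565/.0557/' g.py; python3 -m creep '[[[0,0,0,0,0,0.0005,0.0],[0,0,0,0,0,0,0.05],[0,0,0,0,0,0,0.05],[0,0,0,0,0,0,0.05],[0,0,0,0,0,-0.04,0.05],[0,0,0,0,0,-0.04,0.05],[0,0,0,0,0,-0.03,0.05],[0,0,0,0.035,0,0,0.05],[0,0,0,0.035,0,0,0.05],[0,0,0,0,0,0,0.05]]]' 60; python3 - <<'E'
from m import *
c=cam('top')
save(c,'t20',s=1.4);print(rail(c))
for k in brown(c):print('b',k)
c=cam('scene');save(c,'s20',s=1.4)
c=cam('wrist');save(c,'w20',s=1.4)
for k in brown(c):print('bw',k)
E
```

```text
t: 19.53
eef_pos: [0.5222, -0.123, 0.2556]
tool_rot: [-0.002, 0.734, -0.679, 0.003]
contact_force: [0.9, -0.4, -0.6]
gripper_width: 0.585
(np.int32(238), ((342.492919921875, 41.931766510009766), (3.875868082046509, 105.67742156982422), 84.0938491821289), array([[ 0.9645, -0.1546],
       [ 0.9654, -0.4201],
       [ 0.9547, -0.4194],
       [ 0.9539, -0.1544]]), array([ 0.95963224, -0.28672278,  0.07      ]))
b (np.int32(319), array([ 44.9, 123.7]), np.float64(0.078), array([0.8195, 0.4477, 0.078 ]))
b (np.int32(453), array([260.5, 179.7]), np.float64(0.0871), array([ 0.6235, -0.0474,  0.0871]))
b (np.int32(469), array([230.3, 184.9]), np.float64(0.0871), array([0.6189, 0.0224, 0.0871]))
b (np.int32(473), array([200.1, 190.1]), np.float64(0.0869), array([0.6144, 0.0921, 0.0869]))
b (np.int32(491), array([170. , 195.9]), np.float64(0.0865), array([0.6087, 0.1611, 0.0865]))
bw (np.int32(5328), array([77.8, 50.5]), np.float64(0.0857), array([0.6157, 0.0187, 0.0857]))
bw (np.int32(5409), array([185.8,  52.3]), np.float64(0.0856), array([ 0.6203, -0.0505,  0.0856]))
```

View pics/t20.png

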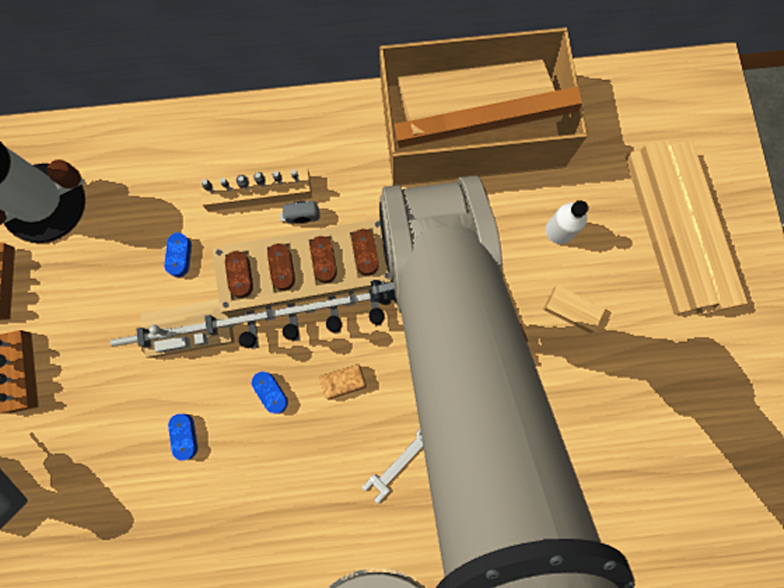

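View pics/s20.png

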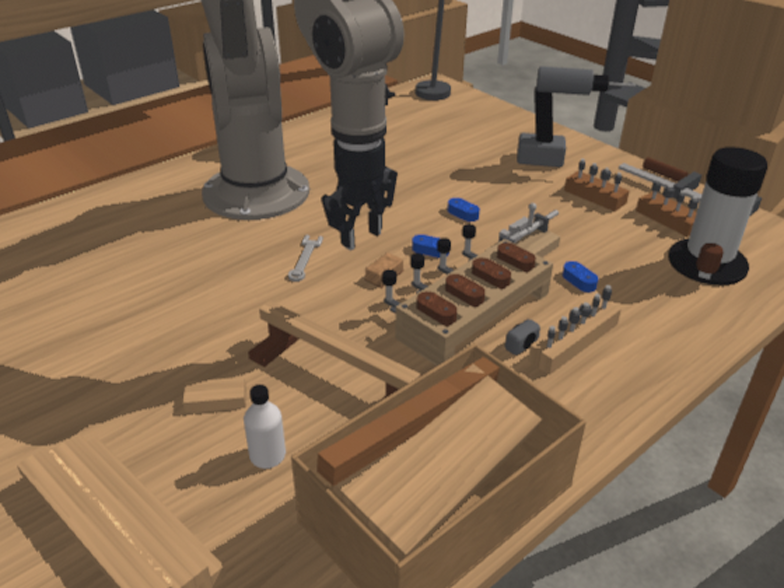

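View pics/w20.png

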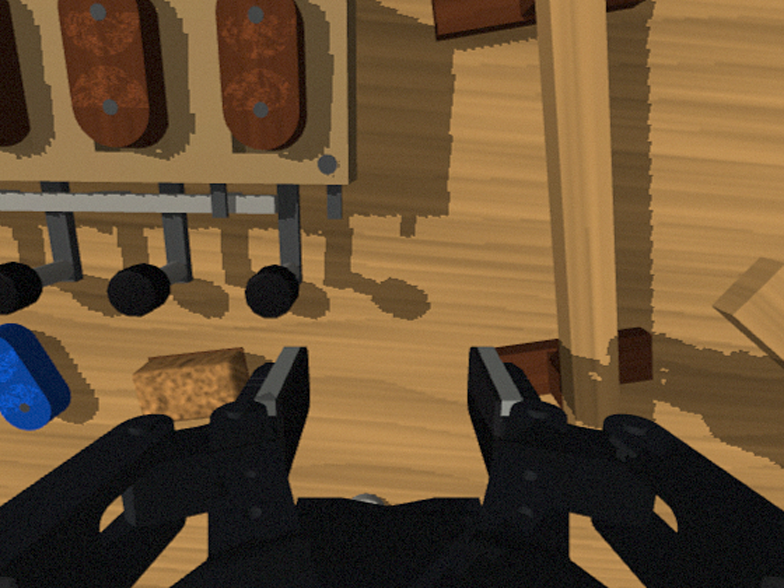

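```bash
python3 -m creep '[[[-0.005,0,0.01,-0.035,-0.012,0,0.055],[0,0,0,-0.04,-0.014,0,0.055],[0,0,0,-0.04,-0.014,0,0.055],[0,0,0,-0.04,-0.014,0,0.055],[0,0,0,-0.04,-0.014,0,0.055],[0,0,0,-0.04,-0.014,0,0.055],[0,0,0,-0.03,0,0,0.055],[0,0,0,0,0,0,0.055],[0,0,0,0,0,0,0.055]]]' 50; python3 - <<'E'
from m import *
from g import *
go(fx(0,105),.071,YF,gp=.073)
c=cam('top')
save(c,'t21',s=1.4);print(rail(c))
c=cam('wrist');save(c,'w21',s=1.4)
for k in brown(c):print('bw',k)
E
```

```text
t: 20.43
eef_pos: [0.5754, 0.1682, 0.2516]
tool_rot: [0.001, 0.736, -0.676, -0.006]
contact_force: [-0.8, -1.6, -0.1]
gripper_width: 0.644
t20.43 tcp [0.5754 0.1682 0.2516] turn(tool) [0.009 0.008 0.016] shift(cur tool) [ 0.0117 -0.0366  0.1072] shift(final tool) [ 0.0102 -0.0358  0.1076] w0.644 F [-0.8 -1.6 -0.1]
(np.int32(1459), ((335.81036376953125, 195.77584838867188), (127.9440689086914, 11.698803901672363), 68.19859313964844), array([[ 0.7169, -0.1664],
       [ 0.7248, -0.1935],
       [ 0.4324, -0.2637],
       [ 0.4254, -0.238 ]]), array([ 0.57074725, -0.21636888,  0.07      ]))
bw (np.int32(4948), array([296., 154.]), np.float64(0.0852), array([0.6121, 0.1606, 0.0852]))
bw (np.int32(5552), array([395.6, 155.9]), np.float64(0.0857), array([0.6168, 0.093 , 0.0857]))
bw (np.int32(6103), array([495.9, 156.7]), np.float64(0.0856), array([0.6221, 0.0252, 0.0856]))
```

View pics/t21.png

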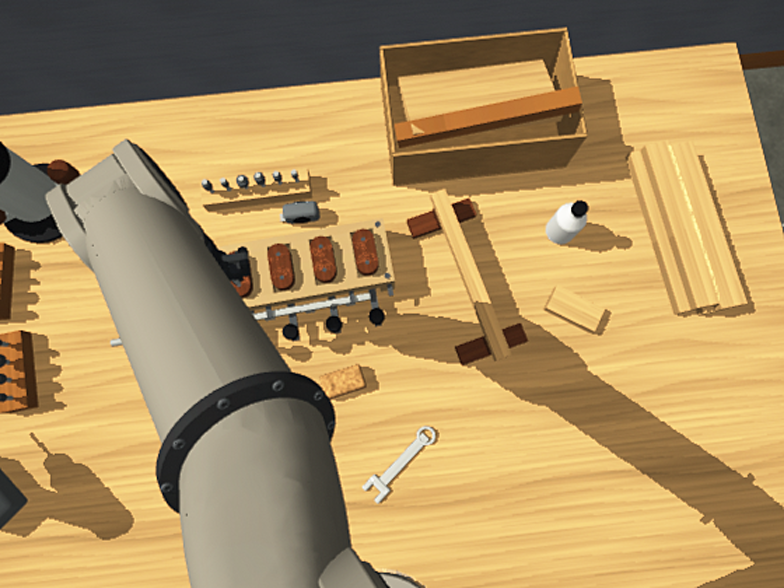

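View pics/w21.png

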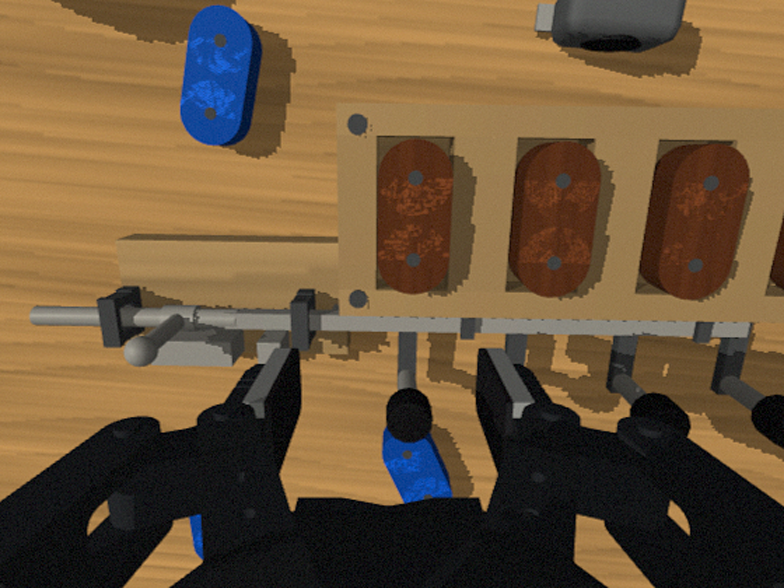

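```bash
python3 -m creep '[[[0.009,0.008,0.016,0.011,-0.018,0,0.055],[0,0,0,0,-0.018,0.02,0.055],[0,0,0,0,0,0.03,0.055],[0,0,0,0,0,0.02,0.055],[0,0,0,0,0,0,0.055],[0,0,0,0,0,0,0.055]]]' 50; python3 - <<'E'
from g import *
go(fx(0,105),.071,YF,gp=.073)
E
```

```text
t: 21.03
eef_pos: [0.6138, 0.1495, 0.1805]
tool_rot: [0.002, 0.727, -0.687, 0.003]
contact_force: [-0.1, 0.0, 0.5]
gripper_width: 0.641
t21.03 tcp [0.6138 0.1495 0.1805] turn(tool) [-0.001 -0.006 -0.012] shift(cur tool) [-0.0113  0.0014  0.0364] shift(final tool) [-0.0111  0.0012  0.0365] w0.641 F [-0.1  0.   0.5]
```

```bash
python3 -m creep '[[[0,-0.006,-0.012,-0.0115,0.001,0.008,0.055],[0,0,0,0,0,0,0.055],[0,0,0,0,0,0.01,0.055],[0,0,0,0,0,0,0.055]]]' 50; python3 - <<'E'
from g import *
go(fx(0,105),.071,YF,gp=.073)
E
```

```text
t: 21.37
eef_pos: [0.6129, 0.1604, 0.1647]
tool_rot: [-0.002, 0.731, -0.683, 0.001]
contact_force: [0.1, 0.8, -0.3]
gripper_width: 0.648
t21.37 tcp [0.6129 0.1604 0.1647] turn(tool) [-0.005  0.001 -0.001] shift(cur tool) [-0.0001  0.0012  0.0207] shift(final tool) [-0.0001  0.0011  0.0207] w0.648 F [ 0.1  0.8 -0.3]
```

```bash
python3 -m creep '[[[-0.005,0,0,0,0.001,0.01,0.055],[0,0,0,0,0,0.01,0.055],[0,0,0,0,0,0,0.055],[0,0,0,0,0,0,0],[0,0,0,0,0,0,0],[0,0,0,0,0,0,0],[0,0,0,0,0,0,0]]]' 50; python3 - <<'E'
from g import *
go(fx(0,105),.071,YF,gp=.073)
c=cam('wrist');save(c,'w22',s=1.4)
E
```

```text
t: 21.95
eef_pos: [0.6123, 0.1608, 0.1435]
tool_rot: [-0.001, 0.731, -0.683, -0.0]
contact_force: [0.4, 0.5, -0.3]
gripper_width: 0.408
t21.95 tcp [0.6123 0.1608 0.1435] turn(tool) [-0.001  0.001 -0.001] shift(cur tool) [ 0.0003  0.0005 -0.0005] shift(final tool) [ 0.0003  0.0005 -0.0005] w0.408 F [ 0.4  0.5 -0.3]
```

View pics/w22.png

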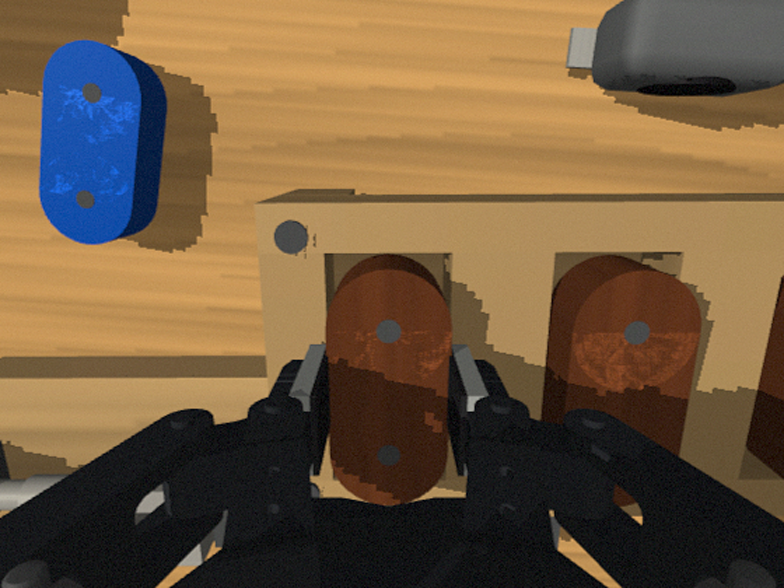

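```bash
python3 -m creep '[[[0,0,0,0,0,-0.01,0],[0,0,0,0,0,-0.015,0],[0,0,0,0,0,-0.03,0],[0,0,0,0,0,-0.03,0],[0,0,0,0,0,-0.03,0],[0,0,0,0,0,0,0]]]' 50; python3 - <<'E'
from g import *
o=get_obs();print(o['q'].round(2),o['gripper_width'],o['eef_pos'])
c=cam('top');print(ray(c,562/1.4,238/1.4,.02),ray(c,580/1.4,208/1.4,.13))
go(np.array([.573,-.216])+.105*np.array([.9718,.236]),.12,np.radians(-166.35),gp=.073)
E
```

```text
t: 22.5
eef_pos: [0.6112, 0.1606, 0.2652]
tool_rot: [0.001, 0.731, -0.682, -0.001]
contact_force: [1.1, 1.3, 0.1]
gripper_width: 0.405
[-0.04  0.48 -0.43  1.68  0.22  1.03 -2.04] 0.4049656961520747 [0.61119654 0.16061692 0.26515062]
[ 0.62811785 -0.39364918  0.02      ] [ 0.64530657 -0.39529222  0.13      ]
t22.55 tcp [0.6104 0.1601 0.2627] turn(tool) [ 0.004 -0.003  1.401] shift(cur tool) [ 0.355  -0.0407  0.0695] shift(final tool) [ 0.0201 -0.3567  0.0697] w0.403 F [ 0.6 -0.6 -1.1]
```

```bash
python3 -m creep '[[[0,0,0,0.02,-0.004,0,0],[0,0,0,0.035,-0.004,0,0],[0,0,0,0.038,-0.004,0,0],[0,0,0,0.038,-0.004,0,0],[0,0,0,0.038,-0.004,0,0],[0,0,0,0.038,-0.004,0,0],[0,0,0,0.038,-0.004,0,0],[0,0,0,0.035,-0.004,0,0],[0,0,0,0.03,-0.004,0,0],[0,0,0,0.02,0,0,0],[0,0,-0.06,0.0,0,0,0],[0,0,-0.11,0,0,0,0],[0,0,-0.11,0,0,0,0],[0,0,-0.11,0,0,0,0],[0,0,-0.11,0,0,0,0],[0,0,-0.11,0,0,0,0],[0,0,-0.11,0,0,0,0],[0,0,-0.11,0,0,0,0],[0,0,-0.11,0,0,0,0],[0,0,-0.11,0,0,0,0]]]' 50; python3 - <<'E'
from g import *
o=get_obs();print(o['q'].round(2),o['gripper_width'],o['eef_pos'])
go(np.array([.573,-.216])+.105*np.array([.9718,.236]),.12,np.radians(13.65),gp=.073)
E
```

```text
t: 24.22
eef_pos: [0.6623, -0.1836, 0.2482]
tool_rot: [0.002, 0.98, -0.2, -0.014]
contact_force: [1.4, 0.0, -0.9]
gripper_width: 0.405
[ 0.56  0.63 -0.58  1.52  0.36  1.13 -0.5 ] 0.40484434877841713 [ 0.66226547 -0.18360254  0.24824071]
t24.22 tcp [ 0.6623 -0.1836  0.2482] turn(tool) [ 0.001  0.028 -0.64 ] shift(cur tool) [0.0162 0.0015 0.0549] shift(final tool) [0.0106 0.0104 0.0552] w0.405 F [ 1.4  0.  -0.9]
```

```bash
python3 -m creep '[[[0,0.014,-0.11,0,0,0,0],[0,0.014,-0.11,0,0,0,0],[0,0,-0.11,0,0,0,0],[0,0,-0.11,0,0,0,0],[0,0,-0.11,0,0,0,0],[0,0,-0.08,0,0,0,0],[0,0,0,0,0,0,0],[0,0,0,0,0,0,0]]]' 50; python3 - <<'E'
from m import *
from g import *
go(np.array([.573,-.216])+.105*np.array([.9718,.236]),.12,np.radians(13.65),gp=.073)
c=cam('wrist');save(c,'w23',s=1.4);
C=np.array([.573,-.216])
for s in(-.15,.15):
  for w in(-.013,.013): print(s,w,np.round(proj(c,[*(C+s*np.array([.9718,.236])+w*np.array([-.236,.9718])),.07])*np.array(1.4)))
E
```

```text
t: 24.88
eef_pos: [0.6578, -0.1841, 0.2414]
tool_rot: [0.001, 0.991, 0.131, -0.006]
contact_force: [0.0, 0.1, -1.7]
gripper_width: 0.406
t24.88 tcp [ 0.6578 -0.1841  0.2414] turn(tool) [0.001 0.012 0.025] shift(cur tool) [0.0154 0.0113 0.0482] shift(final tool) [0.0151 0.011  0.0484] w0.406 F [ 0.   0.1 -1.7]
-0.15 -0.013 [-56. 319.]
-0.15 0.013 [-67. 271.]
0.15 -0.013 [505. 335.]
0.15 0.013 [510. 288.]
```

View pics/w23.png

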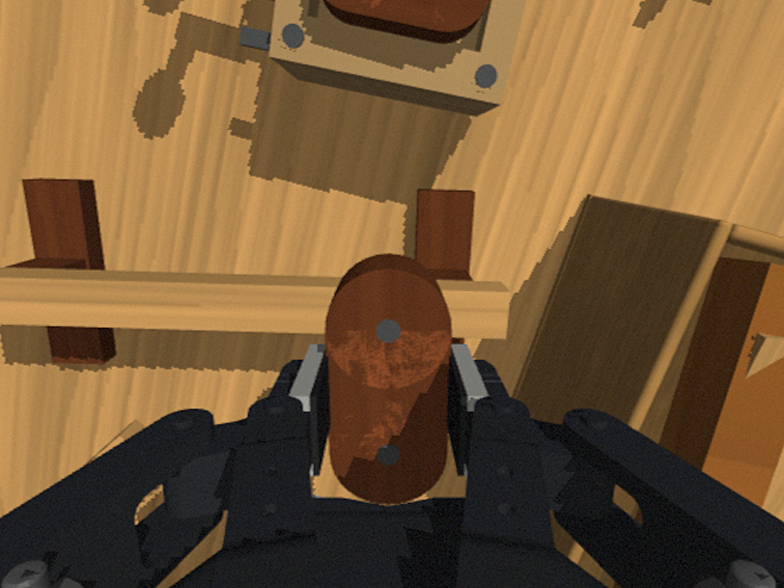

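```bash
python3 -m creep '[[[0,0.012,0.025,0.0153,0.0113,0.015,0],[0,0,0,0,0,0,0],[0,0,0,0,0,0.02,0],[0,0,0,0,0,0,0],[0,0,0,0,0,0,0]]]' 50; python3 - <<'E'
from m import *
from g import *
go(np.array([.573,-.216])+.105*np.array([.9718,.236]),.0765,np.radians(13.65),gp=.073)
E
```

```text
t: 25.35
eef_pos: [0.6756, -0.191, 0.206]
tool_rot: [0.001, 0.993, 0.114, -0.0]
contact_force: [-0.4, 0.1, 0.3]
gripper_width: 0.405
t25.35 tcp [ 0.6756 -0.191   0.206 ] turn(tool) [ 0.002  0.    -0.01 ] shift(cur tool) [-0.0005 -0.      0.0565] shift(final tool) [-0.0006  0.0001  0.0565] w0.405 F [-0.4  0.1  0.3]
```

```bash
python3 -m creep '[[[0,0,-0.01,0,0,0.02,0],[0,0,0,0,0,0.02,0],[0,0,0,0,0,0.01,0],[0,0,0,0,0,0.0,0],[0,0,0,0,0,0,0]]]' 50; python3 - <<'E'
from m import *
from g import *
go(np.array([.573,-.216])+.105*np.array([.9718,.236]),.0765,np.radians(13.65),gp=.073)
c=cam('wrist');save(c,'w24',s=1.4);
C=np.array([.573,-.216])
for s in(-.15,.15):
  for w in(-.013,.013): print(s,w,np.round(proj(c,[*(C+s*np.array([.9718,.236])+w*np.array([-.236,.9718])),.07])*np.array(1.4)))
E
```

```text
t: 25.77
eef_pos: [0.6768, -0.1904, 0.1602]
tool_rot: [0.002, 0.993, 0.118, 0.002]
contact_force: [0.4, -0.2, 0.8]
gripper_width: 0.407
t25.77 tcp [ 0.6768 -0.1904  0.1602] turn(tool) [ 0.005 -0.003 -0.002] shift(cur tool) [-0.002   0.0004  0.0107] shift(final tool) [-0.0019  0.0004  0.0107] w0.407 F [ 0.4 -0.2  0.8]
-0.15 -0.013 [-320.  383.]
-0.15 0.013 [-349.  315.]
0.15 -0.013 [507. 381.]
0.15 0.013 [511. 313.]
```

View pics/w24.png

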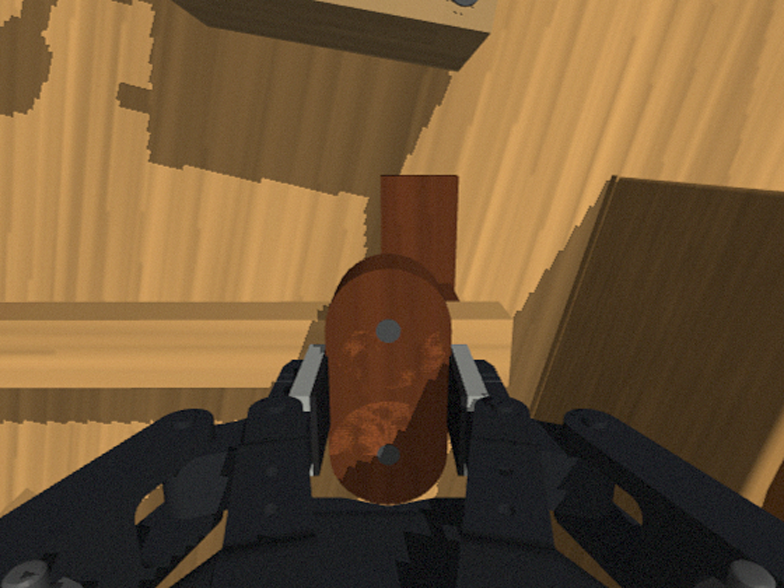

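```bash
python3 -m creep '[[[0.004,-0.003,0,-0.002,0.002,0.004,0],[0,0,0,0,0,0.003,0],[0,0,0,0,0,0.002,0],[0,0,0,0,0,0.001,0]]]' 50;  python3 -m creep '[[[0,0,0,0,0,0.0015,0]]]';  python3 -m creep '[[[0,0,0,0,0,0.0015,0]]]'
```

```text
t: 26.15
eef_pos: [0.677, -0.1934, 0.1537]
tool_rot: [0.001, 0.993, 0.118, 0.003]
contact_force: [-0.3, 0.8, -0.5]
gripper_width: 0.403
t: 26.23
eef_pos: [0.6772, -0.1935, 0.1525]
tool_rot: [0.001, 0.993, 0.117, 0.003]
contact_force: [0.4, 0.1, -0.4]
gripper_width: 0.407
t: 26.32
eef_pos: [0.6773, -0.1935, 0.1511]
tool_rot: [0.001, 0.993, 0.117, 0.003]
contact_force: [0.9, -0.7, -0.4]
gripper_width: 0.407
```

```bash
python3 -m creep '[[[0,0,0,0,0,0.001,0]]]';  python3 -m creep '[[[0,0,0,0,0,0.001,0]]]';python3 -m creep '[[[0,0,0,0,0,0.001,0]]]'
```

```text
t: 26.4
eef_pos: [0.6774, -0.1935, 0.1504]
tool_rot: [0.001, 0.993, 0.117, 0.003]
contact_force: [-3.2, -0.9, 9.1]
gripper_width: 0.404
t: 26.48
eef_pos: [0.6774, -0.1935, 0.1503]
tool_rot: [0.002, 0.993, 0.117, 0.003]
contact_force: [-4.9, 0.3, 11.1]
gripper_width: 0.404
t: 26.57
eef_pos: [0.6774, -0.1935, 0.1504]
tool_rot: [0.002, 0.993, 0.117, 0.003]
contact_force: [-2.3, -0.6, 6.7]
gripper_width: 0.41
```

Contact at z 0.1504 (predicted 0.1495). Release and rise.

```bash
python3 -m creep '[[[0,0,0,0,0,0,0.04],[0,0,0,0,0,0,0.05],[0,0,0,0,0,0,0.052],[0,0,0,0,0,-0.01,0.052],[0,0,0,0,0,-0.03,0.052],[0,0,0,0,0,-0.035,0.052],[0,0,0,0,0,-0.025,0.052],[0,0,0,0,0,0,0.052]]]'; python3 - <<'E'
from m import *
from g import *
c=cam('wrist');save(c,'w25',s=1.4);
go(fx(0,35),.071,YF,gp=.073)
E
```

```text
t: 27.23
eef_pos: [0.6761, -0.1924, 0.2541]
tool_rot: [0.0, 0.993, 0.118, 0.001]
contact_force: [1.6, 0.2, -0.4]
gripper_width: 0.611
t27.28 tcp [ 0.6755 -0.1924  0.2521] turn(tool) [ 0.000e+00 -1.000e-03  1.739e+00] shift(cur tool) [ 0.009 -0.289  0.108] shift(final tool) [-0.2864  0.0394  0.1081] w0.607 F [ 0.4 -0.2  0.2]
```

View pics/w25.png

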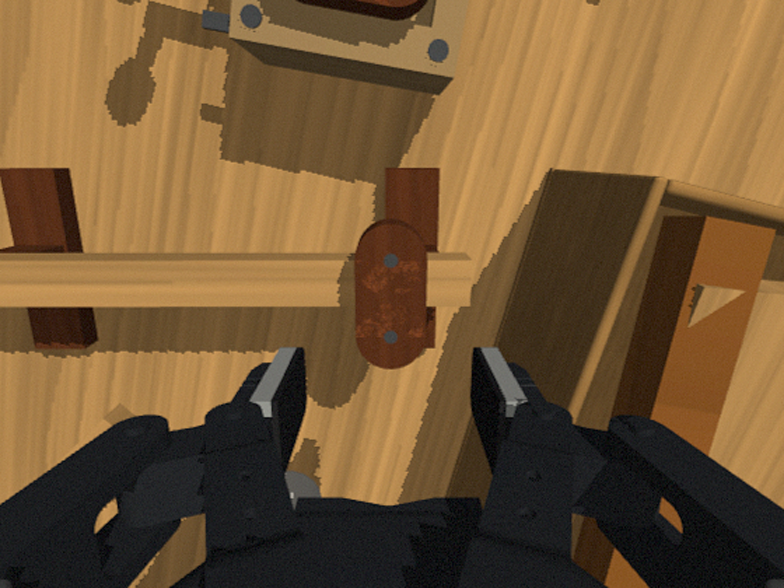

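```bash
python3 - <<'E'
from m import *
c=cam('wrist')
u=np.array([np.cos(np.radians(13.65)),np.sin(np.radians(13.65))]);n=np.array([-u[1],u[0]]);C=np.array([.573,-.216])
def f(p,z):
    d=ray(c,p[0]/1.4,p[1]/1.4,z)[:2]-C;return (d@u*1000).round(1),(d@n*1000).round(1)
print('holes',f((390,261),.092),f((391,337),.092))
for p in((200,262),(200,307),(60,260),(60,306),(460,258),(460,305),(470,280)):print(p,f(p,.07))
E
```

```text
holes (np.float64(105.7), np.float64(15.5)) (np.float64(106.2), np.float64(-23.9))
(200, 262) (np.float64(4.2), np.float64(10.4))
(200, 307) (np.float64(1.6), np.float64(-14.8))
(60, 260) (np.float64(-70.6), np.float64(11.6))
(60, 306) (np.float64(-75.2), np.float64(-14.1))
(460, 258) (np.float64(143.1), np.float64(12.4))
(460, 305) (np.float64(144.0), np.float64(-13.8))
(470, 280) (np.float64(148.9), np.float64(0.3))
```

```bash
python3 -m creep '[[[0,0,0.06,0,-0.02,0,0.055],[0,0,0.11,0,-0.03,0,0.055],[0,0,0.11,0,-0.035,0,0.055],[0,0,0.11,0,-0.035,0,0.055],[0,0,0.11,0,-0.03,0,0.055],[0,0,0.11,0,0,0,0.055],[0,0,0.11,0,0,0,0.055],[0,0,0.11,0,0,0,0.055],[0,0,0.11,0,0,0,0.055],[0,0,0.11,0,0,0,0.055],[0,0,0.11,0,0,0,0.055],[0,0,0.11,0,0,0,0.055],[0,0,0.11,0,0,0,0.055],[0,0,0.11,0,0,0,0.055],[0,0,0.11,0,0,0,0.055],[0,0,0.11,0,0,0,0.055],[0,0,0,0,0,0,0.055]]]' 50; python3 - <<'E'
from g import *
go(fx(0,35),.13,YF,gp=.073)
E
```

```text
t: 28.75
eef_pos: [0.6549, -0.0405, 0.2215]
tool_rot: [0.017, 0.711, -0.703, -0.017]
contact_force: [-0.6, -0.1, 0.8]
gripper_width: 0.633
t28.75 tcp [ 0.6549 -0.0405  0.2215] turn(tool) [ 0.047  0.002 -0.058] shift(cur tool) [-0.1315  0.036   0.0203] shift(final tool) [-0.1334  0.0292  0.0185] w0.633 F [-0.6 -0.1  0.8]
```

```bash
python3 -m creep '[[[0.047,0,-0.058,-0.03,0.008,0,0.055],[0,0,0,-0.035,0.008,0,0.055],[0,0,0,-0.03,0.008,0,0.055],[0,0,0,-0.02,0.004,0,0.055],[0,0,0,-0.01,0,0,0.055],[0,0,0,0,0,0,0.055]]]' 50; python3 - <<'E'
from m import *
from g import *
go(fx(0,35),.071,YF,gp=.073)
c=cam('wrist')
for k in brown(c):print('bw',k)
E
```

```text
t: 29.25
eef_pos: [0.6153, 0.0829, 0.2145]
tool_rot: [0.004, 0.737, -0.676, -0.003]
contact_force: [0.2, -0.0, -0.2]
gripper_width: 0.645
t29.25 tcp [0.6153 0.0829 0.2145] turn(tool) [ 0.009 -0.002  0.017] shift(cur tool) [-0.0077 -0.0026  0.0705] shift(final tool) [-0.0076 -0.0018  0.0705] w0.645 F [ 0.2 -0.  -0.2]
bw (np.int32(6178), array([263.5, 216. ]), np.float64(0.0859), array([0.6186, 0.0908, 0.0859]))
bw (np.int32(5921), array([375.7, 213.5]), np.float64(0.0858), array([0.6259, 0.0237, 0.0858]))
bw (np.int32(7252), array([487.4, 220.3]), np.float64(0.0857), array([ 0.6274, -0.0445,  0.0857]))
```

```bash
python3 -m creep '[[[0.009,0,0.017,-0.0077,-0.003,0.01,0.055],[0,0,0,0,0,0,0.055],[0,0,0,0,0,0.02,0.055],[0,0,0,0,0,0,0.055],[0,0,0,0,0,0,0.055]]]' 50; python3 - <<'E'
from g import *
go(fx(0,35),.071,YF,gp=.073)
E
```

```text
t: 29.72
eef_pos: [0.6209, 0.0796, 0.1836]
tool_rot: [0.003, 0.729, -0.685, 0.003]
contact_force: [0.5, -0.1, 0.1]
gripper_width: 0.647
t29.72 tcp [0.6209 0.0796 0.1836] turn(tool) [ 0.001 -0.008 -0.006] shift(cur tool) [-0.0116  0.0036  0.0395] shift(final tool) [-0.0113  0.0035  0.0396] w0.647 F [ 0.5 -0.1  0.1]
```

```bash
python3 -m creep '[[[0,-0.008,-0.006,-0.0115,0.0035,0.008,0.055],[0,0,0,0,0,0,0.055],[0,0,0,0,0,0.01,0.055],[0,0,0,0,0,0,0.055]]]' 50; python3 - <<'E'
from g import *
go(fx(0,35),.071,YF,gp=.073)
E
```

```text
t: 30.05
eef_pos: [0.6178, 0.0885, 0.1661]
tool_rot: [-0.0, 0.73, -0.683, 0.001]
contact_force: [0.2, -0.7, -0.3]
gripper_width: 0.645
t30.05 tcp [0.6178 0.0885 0.1661] turn(tool) [-0.001 -0.    -0.003] shift(cur tool) [-0.0022  0.001   0.0221] shift(final tool) [-0.0022  0.001   0.0221] w0.645 F [ 0.2 -0.7 -0.3]
```

```bash
python3 -m creep '[[[0,0,0,-0.002,0.001,0.011,0.055],[0,0,0,0,0,0.011,0.055],[0,0,0,0,0,0,0.055],[0,0,0,0,0,0,0],[0,0,0,0,0,0,0],[0,0,0,0,0,0,0],[0,0,0,0,0,0,0]]]' 50; python3 - <<'E'
from g import *
go(fx(0,35),.071,YF,gp=.073)
c=cam('wrist');save(c,'w26',s=1)
E
```

```text
t: 30.63
eef_pos: [0.617, 0.091, 0.1424]
tool_rot: [-0.001, 0.73, -0.683, 0.001]
contact_force: [-1.0, -0.4, 0.5]
gripper_width: 0.408
t30.63 tcp [0.617  0.091  0.1424] turn(tool) [-0.002 -0.    -0.002] shift(cur tool) [ 0.0003  0.0004 -0.0016] shift(final tool) [ 0.0003  0.0004 -0.0016] w0.408 F [-1.  -0.4  0.5]
```

View pics/w26.png

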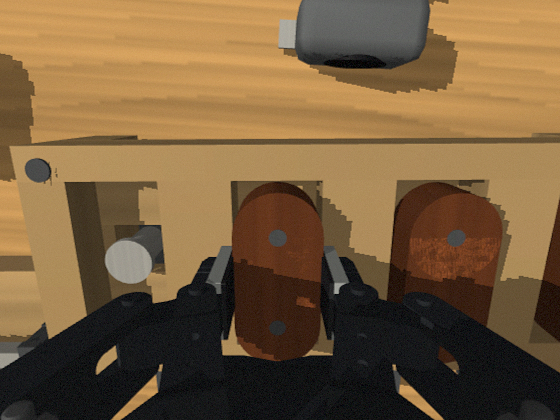

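```bash
cat >> g.py <<'E'
YR=np.radians(13.65);RC=np.array([.5734,-.2175])
def sl(s,n=1):
    u=np.array([np.cos(YR),np.sin(YR)]);return RC+(s*u+n*np.array([-u[1],u[0]]))/1000
E
python3 -m creep '[[[0,0,0,0,0,-0.01,0],[0,0,0,0,0,-0.015,0],[0,0,0,0,0,-0.03,0],[0,0,0,0,0,-0.03,0],[0,0,0,0,0,-0.03,0],[0,0,0,0.02,0,-0.005,0],[0,0,0,0.035,0,-0.005,0],[0,0,0,0.038,0,-0.005,0],[0,0,0,0.038,0,-0.005,0],[0,0,0,0.038,0,-0.005,0],[0,0,0,0.038,0,0,0],[0,0,0,0.03,0,0,0],[0,0,0,0.01,0,0,0],[0,0,-0.11,0,0,0,0],[0,0,-0.11,0,0,0,0],[0,0,-0.11,0,0,0,0],[0,0,-0.11,0,0,-0.003,0],[0,0,-0.11,0,0,-0.003,0],[0,0,-0.11,0,0,-0.003,0],[0,0,-0.11,0,0,-0.003,0]]]' 50; python3 - <<'E'
from g import *
go(sl(35),.12,YR,gp=.073)
E
```

```text
t: 32.35
eef_pos: [0.6332, -0.1614, 0.3171]
tool_rot: [-0.002, 0.94, -0.34, 0.005]
contact_force: [0.1, -0.1, -1.3]
gripper_width: 0.406
t32.35 tcp [ 0.6332 -0.1614  0.3171] turn(tool) [-0.003 -0.011 -0.932] shift(cur tool) [0.0089 0.0537 0.1237] shift(final tool) [-0.0364  0.0394  0.1241] w0.406 F [ 0.1 -0.1 -1.3]
```

```bash
python3 -m creep '[[[0,0,-0.11,0,0.02,0.01,0],[0,0,-0.11,0,0.02,0.01,0],[0,0,-0.11,0,0,0.01,0],[0,0,-0.11,0,0,0.01,0],[0,0,-0.11,0,0,0.01,0],[0,0,-0.11,0,0,0.01,0],[0,0,-0.11,0,0,0,0],[0,0,-0.11,0,0,0,0],[0,0,-0.05,0,0,0,0],[0,0,0,0,0,0,0],[0,0,0,0,0,0,0]]]' 50; python3 - <<'E'
from g import *
go(sl(35),.12,YR,gp=.073)
E
```

```text
t: 33.27
eef_pos: [0.6102, -0.1854, 0.2629]
tool_rot: [0.0, 0.989, 0.148, 0.009]
contact_force: [-0.3, 0.1, -0.2]
gripper_width: 0.409
t33.27 tcp [ 0.6102 -0.1854  0.2629] turn(tool) [ 0.002 -0.017  0.06 ] shift(cur tool) [-0.0108  0.0208  0.0698] shift(final tool) [-0.0083  0.0215  0.0699] w0.409 F [-0.3  0.1 -0.2]
```

```bash
python3 -m creep '[[[0,-0.017,0.06,-0.0095,0.0213,0.01,0],[0,0,0,0,0,0.02,0],[0,0,0,0,0,0.02,0],[0,0,0,0,0,0.01,0],[0,0,0,0,0,0,0],[0,0,0,0,0,0,0]]]' 50; python3 - <<'E'
from g import *
go(sl(35),.078,YR,gp=.073)
E
```

```text
t: 33.77
eef_pos: [0.6095, -0.207, 0.2051]
tool_rot: [0.002, 0.994, 0.114, 0.003]
contact_force: [0.5, 0.3, -1.1]
gripper_width: 0.407
t33.77 tcp [ 0.6095 -0.207   0.2051] turn(tool) [ 0.005 -0.005 -0.011] shift(cur tool) [-0.0028  0.0004  0.0541] shift(final tool) [-0.0026  0.0006  0.0541] w0.407 F [ 0.5  0.3 -1.1]
```

```bash
python3 -m creep '[[[0.005,-0.005,-0.011,-0.0027,0.0005,0.02,0],[0,0,0,0,0,0.02,0],[0,0,0,0,0,0.008,0],[0,0,0,0,0,0,0],[0,0,0,0,0,0,0]]]' 50; python3 - <<'E'
from g import *
go(sl(35),.078,YR,gp=.073)
c=cam('wrist');save(c,'w27',s=1)
for w in(-14,12):
  for s in(-100,100): print(s,w,np.round(proj(c,[*sl(s,w),.07])))
E
```

```text
t: 34.18
eef_pos: [0.6108, -0.2069, 0.1621]
tool_rot: [0.002, 0.993, 0.119, 0.004]
contact_force: [0.6, 0.4, -0.0]
gripper_width: 0.41
t34.18 tcp [ 0.6108 -0.2069  0.1621] turn(tool) [ 0.004 -0.007  0.   ] shift(cur tool) [-0.0039  0.0005  0.0111] shift(final tool) [-0.0038  0.0005  0.0111] w0.410 F [ 0.6  0.4 -0. ]
-100 -14 [  6. 275.]
100 -14 [395. 274.]
-100 12 [ -5. 227.]
100 12 [400. 227.]
```

View pics/w27.png

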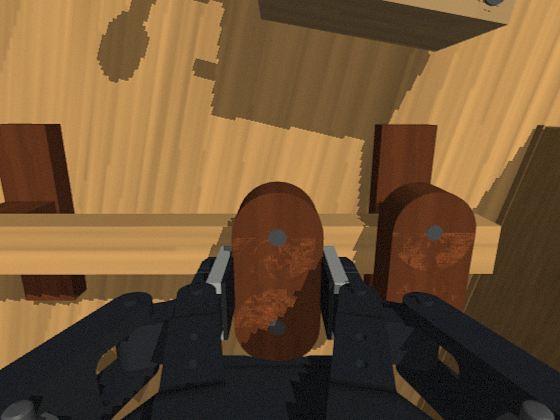

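```bash
python3 -m creep '[[[0.004,-0.007,0,-0.004,0.0005,0.004,0],[0,0,0,0,0,0.003,0],[0,0,0,0,0,0.002,0],[0,0,0,0,0,0.001,0]]]' 50;  python3 -m creep '[[[0,0,0,0,0,0.0015,0]]]';  python3 -m creep '[[[0,0,0,0,0,0.0015,0]]]';  python3 -m creep '[[[0,0,0,0,0,0.0015,0]]]'
```

```text
t: 34.57
eef_pos: [0.6086, -0.2086, 0.1555]
tool_rot: [0.001, 0.993, 0.119, 0.002]
contact_force: [-0.9, 0.4, -0.3]
gripper_width: 0.408
t: 34.65
eef_pos: [0.6088, -0.2087, 0.1542]
tool_rot: [0.001, 0.993, 0.119, 0.003]
contact_force: [0.1, 0.6, -1.0]
gripper_width: 0.408
t: 34.73
eef_pos: [0.6089, -0.2088, 0.1527]
tool_rot: [0.001, 0.993, 0.119, 0.003]
contact_force: [-0.0, -0.1, 0.2]
gripper_width: 0.407
t: 34.82
eef_pos: [0.6089, -0.2088, 0.1511]
tool_rot: [0.001, 0.993, 0.119, 0.003]
contact_force: [-0.2, -0.6, -0.5]
gripper_width: 0.408
```

```bash
python3 -m creep '[[[0,0,0,0,0,0.001,0]]]';  python3 -m creep '[[[0,0,0,0,0,0.001,0]]]';  python3 -m creep '[[[0,0,0,0,0,0.001,0]]]'
```

```text
t: 34.9
eef_pos: [0.6089, -0.2088, 0.1499]
tool_rot: [0.001, 0.993, 0.119, 0.003]
contact_force: [-0.2, -1.0, -0.5]
gripper_width: 0.41
t: 34.98
eef_pos: [0.6089, -0.2088, 0.1488]
tool_rot: [0.001, 0.993, 0.119, 0.003]
contact_force: [0.3, 0.3, -0.9]
gripper_width: 0.409
t: 35.07
eef_pos: [0.609, -0.2088, 0.1479]
tool_rot: [0.001, 0.993, 0.119, 0.003]
contact_force: [-4.5, 0.4, 13.9]
gripper_width: 0.409
```

Contact. Release, rise, then go to pull 2.

```bash
python3 -m creep '[[[0,0,0,0,0,0,0.04],[0,0,0,0,0,0,0.05],[0,0,0,0,0,0,0.052],[0,0,0,0,0,-0.01,0.052],[0,0,0,0,0,-0.03,0.052],[0,0,0,0,0,-0.035,0.052],[0,0,0,0,0,-0.035,0.055],[0,0,0.06,0,-0.02,0,0.055],[0,0,0.11,0,-0.03,-0.003,0.055],[0,0,0.11,0,-0.035,-0.003,0.055],[0,0,0.11,0,-0.03,-0.003,0.055],[0,0,0.11,0,0,-0.003,0.055],[0,0,0.11,0,0,-0.003,0.055],[0,0,0.11,0,0,-0.003,0.055],[0,0,0.11,0,0,-0.003,0.055],[0,0,0.11,0,0,-0.003,0.055],[0,0,0.11,0,0,-0.003,0.055],[0,0,0.11,0,0,-0.003,0.055],[0,0,0.11,0,0,-0.003,0.055],[0,0,0.11,0,0,0,0.055]]]' 50; python3 - <<'E'
from g import *
go(fx(0,-35),.13,YF,gp=.073)
E
```

```text
t: 36.73
eef_pos: [0.5974, -0.0856, 0.3119]
tool_rot: [-0.006, 0.825, -0.565, 0.007]
contact_force: [0.4, -0.0, 0.2]
gripper_width: 0.646
t36.73 tcp [ 0.5974 -0.0856  0.3119] turn(tool) [-0.018 -0.003  0.3  ] shift(cur tool) [-0.0911 -0.0589  0.1094] shift(final tool) [-0.1045 -0.0313  0.1089] w0.646 F [ 0.4 -0.   0.2]
```

```bash
python3 -m creep '[[[-0.018,0,0.1,-0.02,-0.015,0.01,0.055],[0,0,0.1,-0.02,-0.01,0.02,0.055],[0,0,0.1,-0.025,-0.01,0.02,0.055],[0,0,0,-0.025,0,0.02,0.055],[0,0,0,-0.01,0,0.015,0.055],[0,0,0,0,0,0,0.055],[0,0,0,0,0,0,0.055]]]' 50; python3 - <<'E'
from g import *
go(fx(0,-35),.071,YF,gp=.073)
E
```

```text
t: 37.32
eef_pos: [0.6161, 0.025, 0.2318]
tool_rot: [-0.002, 0.723, -0.691, 0.006]
contact_force: [0.7, -0.0, 0.5]
gripper_width: 0.646
t37.32 tcp [0.6161 0.025  0.2318] turn(tool) [-0.011 -0.005 -0.024] shift(cur tool) [ 0.004  -0.0041  0.0879] shift(final tool) [ 0.0046 -0.005   0.0878] w0.646 F [ 0.7 -0.   0.5]
```

```bash
python3 -m creep '[[[-0.011,-0.005,-0.024,0.004,-0.0045,0.02,0.055],[0,0,0,0,0,0.02,0.055],[0,0,0,0,0,0.012,0.055],[0,0,0,0,0,0,0.055],[0,0,0,0,0,0,0.055]]]' 50; python3 - <<'E'
from g import *
go(fx(0,-35),.071,YF,gp=.073)
E
```

```text
t: 37.73
eef_pos: [0.6246, 0.0163, 0.1857]
tool_rot: [-0.002, 0.73, -0.684, 0.004]
contact_force: [-0.1, -0.1, -0.3]
gripper_width: 0.644
t37.73 tcp [0.6246 0.0163 0.1857] turn(tool) [-0.008 -0.002 -0.003] shift(cur tool) [-0.0048  0.0033  0.0417] shift(final tool) [-0.0047  0.0029  0.0417] w0.644 F [-0.1 -0.1 -0.3]
```

```bash
python3 -m creep '[[[-0.008,0,-0.003,-0.005,0.0035,0.01,0.055],[0,0,0,0,0,0.01,0.055],[0,0,0,0,0,0,0.055],[0,0,0,0,0,0,0.055]]]' 50; python3 - <<'E'
from g import *
go(fx(0,-35),.071,YF,gp=.073)
E
```

```text
t: 38.07
eef_pos: [0.6221, 0.0201, 0.1675]
tool_rot: [-0.001, 0.73, -0.683, 0.003]
contact_force: [0.8, -0.3, -0.2]
gripper_width: 0.645
t38.07 tcp [0.6221 0.0201 0.1675] turn(tool) [-0.005 -0.003 -0.002] shift(cur tool) [-0.0008  0.0007  0.0235] shift(final tool) [-0.0007  0.0006  0.0235] w0.645 F [ 0.8 -0.3 -0.2]
```

```bash
python3 -m creep '[[[-0.005,-0.003,0,-0.001,0.0005,0.011,0.055],[0,0,0,0,0,0.011,0.055],[0,0,0,0,0,0.001,0.055],[0,0,0,0,0,0,0],[0,0,0,0,0,0,0],[0,0,0,0,0,0,0],[0,0,0,0,0,0,0]]]' 50; python3 - <<'E'
from g import *
go(fx(0,-35),.071,YF,gp=.073)
c=cam('wrist');save(c,'w28',s=1)
E
```

```text
t: 38.65
eef_pos: [0.6216, 0.0215, 0.1423]
tool_rot: [0.0, 0.73, -0.683, -0.001]
contact_force: [1.1, -0.3, 0.1]
gripper_width: 0.406
t38.65 tcp [0.6216 0.0215 0.1423] turn(tool) [ 0.001  0.    -0.002] shift(cur tool) [ 0.0007  0.0003 -0.0017] shift(final tool) [ 0.0007  0.0003 -0.0017] w0.406 F [ 1.1 -0.3  0.1]
```

View pics/w28.png

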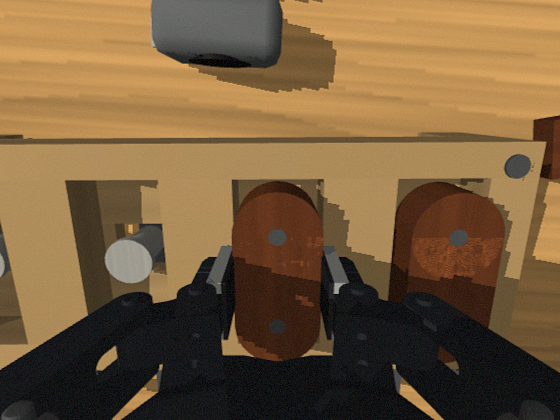

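```bash
python3 -m creep '[[[0,0,0,0,0,-0.01,0],[0,0,0,0,0,-0.015,0],[0,0,0,0,0,-0.03,0],[0,0,0,0,0,-0.03,0],[0,0,0,0,0,-0.02,0],[0,0,0,0.02,0.01,-0.002,0],[0,0,0,0.03,0.012,-0.002,0],[0,0,0,0.035,0.012,-0.002,0],[0,0,0,0.035,0.012,-0.002,0],[0,0,0,0.03,0.012,-0.002,0],[0,0,0,0.025,0.01,0,0],[0,0,0,0.01,0,0,0],[0,0,-0.11,0,0,-0.003,0],[0,0,-0.11,0,0,-0.003,0],[0,0,-0.11,0,0,-0.003,0],[0,0,-0.11,0,0,-0.003,0],[0,0,-0.11,0,0,-0.003,0],[0,0,-0.11,0,0,-0.003,0],[0,0,-0.11,0,0,-0.003,0],[0,0,-0.11,0,0,-0.003,0]]]' 50; python3 - <<'E'
from g import *
go(sl(-35),.12,YR,gp=.073)
E
```

```text
t: 40.37
eef_pos: [0.5676, -0.1695, 0.3054]
tool_rot: [-0.003, 0.959, -0.285, 0.008]
contact_force: [-0.3, 0.3, -0.1]
gripper_width: 0.412
t40.37 tcp [ 0.5676 -0.1695  0.3054] turn(tool) [-0.004 -0.017 -0.816] shift(cur tool) [0.0048 0.0629 0.1119] shift(final tool) [-0.0407  0.047   0.1124] w0.412 F [-0.3  0.3 -0.1]
```

```bash
python3 -m creep '[[[0,-0.01,-0.11,0,0.02,0.01,0],[0,0,-0.11,0,0.02,0.01,0],[0,0,-0.11,-0.01,0.015,0.01,0],[0,0,-0.11,-0.01,0,0.01,0],[0,0,-0.11,-0.005,0,0.01,0],[0,0,-0.11,0,0,0.01,0],[0,0,-0.11,0,0,0,0],[0,0,-0.03,0,0,0,0],[0,0,0,0,0,0,0],[0,0,0,0,0,0,0]]]' 50; python3 - <<'E'
from g import *
go(sl(-35),.12,YR,gp=.073)
E
```

```text
t: 41.2
eef_pos: [0.5236, -0.2063, 0.2511]
tool_rot: [-0.002, 0.99, 0.138, 0.01]
contact_force: [0.2, -0.4, -1.0]
gripper_width: 0.407
t41.20 tcp [ 0.5236 -0.2063  0.2511] turn(tool) [-0.001 -0.021  0.039] shift(cur tool) [0.0087 0.0221 0.0583] shift(final tool) [0.0108 0.0217 0.0581] w0.407 F [ 0.2 -0.4 -1. ]
```

```bash
python3 -m creep '[[[0,-0.021,0.039,0.0105,0.022,0.01,0],[0,0,0,0,0,0.02,0],[0,0,0,0,0,0.015,0],[0,0,0,0,0,0,0],[0,0,0,0,0,0,0]]]' 50; python3 - <<'E'
from g import *
go(sl(-35),.078,YR,gp=.073)
E
```

```text
t: 41.62
eef_pos: [0.5438, -0.2236, 0.209]
tool_rot: [0.001, 0.993, 0.116, 0.002]
contact_force: [0.5, 0.4, 0.3]
gripper_width: 0.407
t41.62 tcp [ 0.5438 -0.2236  0.209 ] turn(tool) [ 0.003 -0.004 -0.006] shift(cur tool) [-0.005  -0.0001  0.0579] shift(final tool) [-0.0048  0.      0.058 ] w0.407 F [0.5 0.4 0.3]
```

```bash
python3 -m creep '[[[0.003,-0.004,-0.006,-0.005,0,0.02,0],[0,0,0,0,0,0.02,0],[0,0,0,0,0,0.011,0],[0,0,0,0,0,0,0],[0,0,0,0,0,0,0]]]' 50; python3 - <<'E'
from g import *
go(sl(-35),.078,YR,gp=.073)
c=cam('wrist');save(c,'w29',s=1)
for w in(-14,12):
  for s in(-100,100): print(s,w,np.round(proj(c,[*sl(s,w),.07])))
E
```

```text
t: 42.03
eef_pos: [0.5424, -0.2241, 0.1624]
tool_rot: [0.002, 0.993, 0.118, 0.004]
contact_force: [0.5, -0.1, 0.6]
gripper_width: 0.41
t42.03 tcp [ 0.5424 -0.2241  0.1624] turn(tool) [ 0.005 -0.007 -0.001] shift(cur tool) [-0.0034 -0.0001  0.0114] shift(final tool) [-0.0033 -0.0001  0.0114] w0.410 F [ 0.5 -0.1  0.6]
-100 -14 [144. 274.]
100 -14 [531. 272.]
-100 12 [139. 226.]
100 12 [542. 225.]
```

View pics/w29.png

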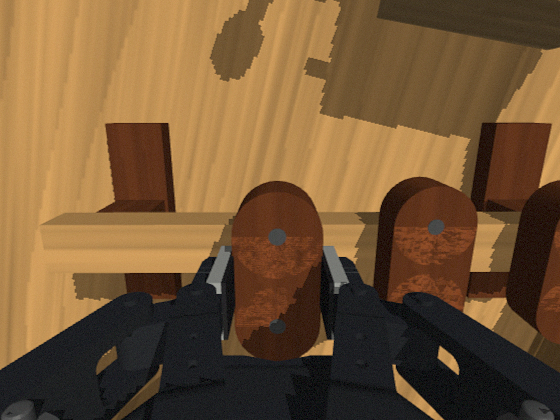

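```bash
python3 -m creep '[[[0.004,-0.007,0,-0.0035,0,0.004,0],[0,0,0,0,0,0.004,0],[0,0,0,0,0,0.002,0],[0,0,0,0,0,0.002,0],[0,0,0,0,0,0.001,0]]]' 50;  python3 -m creep '[[[0,0,0,0,0,0.0015,0]]]';  python3 -m creep '[[[0,0,0,0,0,0.0015,0]]]';  python3 -m creep '[[[0,0,0,0,0,0.001,0]]]'
```

```text
t: 42.5
eef_pos: [0.5406, -0.2256, 0.1523]
tool_rot: [0.002, 0.993, 0.118, 0.002]
contact_force: [-0.4, 0.7, -0.6]
gripper_width: 0.407
t: 42.58
eef_pos: [0.5407, -0.2256, 0.1509]
tool_rot: [0.002, 0.993, 0.118, 0.002]
contact_force: [-0.5, -0.0, -0.4]
gripper_width: 0.404
t: 42.67
eef_pos: [0.5408, -0.2256, 0.1493]
tool_rot: [0.002, 0.993, 0.118, 0.002]
contact_force: [-0.1, -0.3, 0.4]
gripper_width: 0.406
t: 42.75
eef_pos: [0.5408, -0.2256, 0.1484]
tool_rot: [0.002, 0.993, 0.118, 0.002]
contact_force: [-4.7, 1.1, 15.8]
gripper_width: 0.406
```

Contact. Release; go to pull 1.

```bash
python3 -m creep '[[[0,0,0,0,0,0,0.04],[0,0,0,0,0,0,0.05],[0,0,0,0,0,0,0.052],[0,0,0,0,0,-0.01,0.052],[0,0,0,0,0,-0.03,0.052],[0,0,0,0,0,-0.035,0.052],[0,0,0,0,0,-0.035,0.055],[0,0,0.06,0.01,-0.02,0,0.055],[0,0,0.11,0.01,-0.03,-0.003,0.055],[0,0,0.11,0.01,-0.02,-0.003,0.055],[0,0,0.11,0,0,-0.003,0.055],[0,0,0.11,0,0,-0.003,0.055],[0,0,0.11,0,0,-0.003,0.055],[0,0,0.11,0,0,-0.003,0.055],[0,0,0.11,0,0,-0.003,0.055],[0,0,0.11,0,0,-0.003,0.055],[0,0,0.11,0,0,-0.003,0.055],[0,0,0.11,0,0,-0.003,0.055],[0,0,0.11,0,0,-0.003,0.055],[0,0,0.11,0,0,0,0.055]]]' 50; python3 - <<'E'
from g import *
go(fx(0,-105),.13,YF,gp=.073)
E
```

```text
t: 44.42
eef_pos: [0.5598, -0.1446, 0.3118]
tool_rot: [-0.004, 0.824, -0.566, 0.006]
contact_force: [-0.3, 0.4, 0.8]
gripper_width: 0.644
t44.42 tcp [ 0.5598 -0.1446  0.3118] turn(tool) [-0.015 -0.004  0.299] shift(cur tool) [-0.0659 -0.0948  0.1098] shift(final tool) [-0.0908 -0.0728  0.1088] w0.644 F [-0.3  0.4  0.8]
```

```bash
python3 -m creep '[[[-0.015,0,0.1,-0.02,-0.025,0.01,0.055],[0,0,0.1,-0.02,-0.025,0.02,0.055],[0,0,0.08,-0.02,-0.02,0.02,0.055],[0,0,0,-0.02,-0.005,0.02,0.055],[0,0,0,-0.005,0,0.015,0.055],[0,0,0,0,0,0,0.055],[0,0,0,0,0,0,0.055]]]' 50; python3 - <<'E'
from g import *
go(fx(0,-105),.071,YF,gp=.073)
E
```

```text
t: 45.0
eef_pos: [0.6193, -0.0399, 0.2314]
tool_rot: [-0.001, 0.729, -0.684, 0.006]
contact_force: [1.1, -0.9, 1.2]
gripper_width: 0.647
t45.00 tcp [ 0.6193 -0.0399  0.2314] turn(tool) [-0.01  -0.006 -0.006] shift(cur tool) [ 0.009  -0.0054  0.0875] shift(final tool) [ 0.0096 -0.0062  0.0874] w0.647 F [ 1.1 -0.9  1.2]
```

```bash
python3 -m creep '[[[-0.01,-0.006,-0.006,0.009,-0.006,0.02,0.055],[0,0,0,0,0,0.02,0.055],[0,0,0,0,0,0.012,0.055],[0,0,0,0,0,0,0.055],[0,0,0,0,0,0,0.055]]]' 50; python3 - <<'E'
from g import *
go(fx(0,-105),.071,YF,gp=.073)
E
```

```text
t: 45.42
eef_pos: [0.6286, -0.0529, 0.1854]
tool_rot: [-0.002, 0.73, -0.683, 0.003]
contact_force: [-0.3, 0.2, -0.1]
gripper_width: 0.643
t45.42 tcp [ 0.6286 -0.0529  0.1854] turn(tool) [-0.008 -0.002 -0.003] shift(cur tool) [-0.0041  0.0025  0.0414] shift(final tool) [-0.004   0.0021  0.0414] w0.643 F [-0.3  0.2 -0.1]
```

```bash
python3 -m creep '[[[-0.008,0,-0.003,-0.0045,0.0025,0.01,0.055],[0,0,0,0,0,0.01,0.055],[0,0,0,0,0,0,0.055],[0,0,0,0,0,0,0.055]]]' 50; python3 - <<'E'
from g import *
go(fx(0,-105),.071,YF,gp=.073)
E
```

```text
t: 45.75
eef_pos: [0.6268, -0.0492, 0.1675]
tool_rot: [-0.0, 0.731, -0.683, 0.002]
contact_force: [0.6, -0.3, 0.3]
gripper_width: 0.648
t45.75 tcp [ 0.6268 -0.0492  0.1675] turn(tool) [-0.004 -0.003 -0.001] shift(cur tool) [-0.0002  0.0007  0.0234] shift(final tool) [-0.0002  0.0006  0.0235] w0.648 F [ 0.6 -0.3  0.3]
```

```bash
python3 -m creep '[[[-0.004,-0.003,0,0,0.0005,0.011,0.055],[0,0,0,0,0,0.011,0.055],[0,0,0,0,0,0.001,0.055],[0,0,0,0,0,0,0],[0,0,0,0,0,0,0],[0,0,0,0,0,0,0],[0,0,0,0,0,0,0]]]' 50; python3 - <<'E'
from g import *
go(fx(0,-105),.071,YF,gp=.073)
E
python3 -m creep '[[[0,0,0,0,0,-0.01,0],[0,0,0,0,0,-0.015,0],[0,0,0,0,0,-0.03,0],[0,0,0,0,0,-0.03,0],[0,0,0,0,0,-0.02,0],[0,0,0,0.02,0.02,-0.002,0],[0,0,0,0.03,0.02,-0.002,0],[0,0,0,0.03,0.022,-0.002,0],[0,0,0,0.03,0.022,-0.002,0],[0,0,0,0.02,0.02,-0.002,0],[0,0,0,0.01,0.01,0,0],[0,0,0,0,0,0,0],[0,0,-0.11,0,0,-0.003,0],[0,0,-0.11,0,0,-0.003,0],[0,0,-0.11,0,0,-0.003,0],[0,0,-0.11,0,0,-0.003,0],[0,0,-0.11,0,0,-0.003,0],[0,0,-0.11,0,0,-0.003,0],[0,0,-0.11,0,0,-0.003,0],[0,0,-0.11,0,0,-0.003,0]]]' 50; python3 - <<'E'
from g import *
go(sl(-105),.12,YR,gp=.073)
c=cam('wrist');save(c,'w30',s=1)
E
```

```text
t: 46.33
eef_pos: [0.6264, -0.0489, 0.1422]
tool_rot: [0.0, 0.731, -0.683, -0.0]
contact_force: [0.3, 0.2, -0.3]
gripper_width: 0.406
t46.33 tcp [ 0.6264 -0.0489  0.1422] turn(tool) [ 0.001  0.    -0.   ] shift(cur tool) [ 0.0001  0.0002 -0.0018] shift(final tool) [ 0.0001  0.0002 -0.0018] w0.406 F [ 0.3  0.2 -0.3]
t: 48.0
eef_pos: [0.5246, -0.1926, 0.3052]
tool_rot: [-0.002, 0.959, -0.282, 0.01]
contact_force: [1.1, 0.9, -0.8]
gripper_width: 0.405
t48.00 tcp [ 0.5246 -0.1926  0.3052] turn(tool) [-0.003 -0.02  -0.811] shift(cur tool) [-0.0204  0.071   0.1112] shift(final tool) [-0.0634  0.0347  0.1122] w0.405 F [ 1.1  0.9 -0.8]
```

View pics/w30.png

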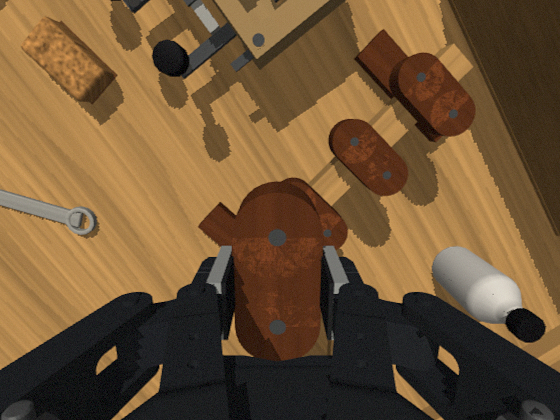

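```bash
python3 -m creep '[[[0,-0.01,-0.11,-0.005,0.02,0.01,0],[0,-0.01,-0.11,-0.01,0.02,0.01,0],[0,0,-0.11,-0.01,0.01,0.01,0],[0,0,-0.11,-0.01,0,0.01,0],[0,0,-0.11,-0.01,0,0.01,0],[0,0,-0.11,-0.005,0,0.01,0],[0,0,-0.11,0,0,0,0],[0,0,-0.03,0,0,0,0],[0,0,0,0,0,0,0],[0,0,0,0,0,0,0]]]' 50; python3 - <<'E'
from g import *
go(sl(-105),.12,YR,gp=.073)
E
```

```text
t: 48.88
eef_pos: [0.4601, -0.2149, 0.248]
tool_rot: [-0.003, 0.992, 0.129, 0.007]
contact_force: [0.2, 0.3, -0.8]
gripper_width: 0.405
t48.88 tcp [ 0.4601 -0.2149  0.248 ] turn(tool) [-0.005 -0.015  0.021] shift(cur tool) [0.0031 0.0286 0.055 ] shift(final tool) [0.0045 0.0283 0.055 ] w0.405 F [ 0.2  0.3 -0.8]
```

```bash
python3 -m creep '[[[-0.005,-0.015,0.021,0.0035,0.0285,0.01,0],[0,0,0,0,0,0.02,0],[0,0,0,0,0,0.015,0],[0,0,0,0,0,0,0],[0,0,0,0,0,0,0]]]' 50; python3 - <<'E'
from g import *
go(sl(-105),.078,YR,gp=.073)
E
```

```text
t: 49.3
eef_pos: [0.4756, -0.2408, 0.2048]
tool_rot: [0.002, 0.994, 0.113, 0.003]
contact_force: [-0.3, -0.3, 0.9]
gripper_width: 0.41
t49.30 tcp [ 0.4756 -0.2408  0.2048] turn(tool) [ 0.004 -0.005 -0.011] shift(cur tool) [-0.0047 -0.0007  0.0537] shift(final tool) [-0.0044 -0.0006  0.0538] w0.410 F [-0.3 -0.3  0.9]
```

```bash
python3 -m creep '[[[0.004,-0.005,-0.011,-0.005,-0.0005,0.02,0],[0,0,0,0,0,0.02,0],[0,0,0,0,0,0.008,0],[0,0,0,0,0,0,0],[0,0,0,0,0,0,0]]]' 50; python3 - <<'E'
from g import *
go(sl(-105),.078,YR,gp=.073)
c=cam('wrist');save(c,'w31',s=1)
for w in(-14,12):
  for s in(-150,100): print(s,w,np.round(proj(c,[*sl(s,w),.07])))
E
```

```text
t: 49.72
eef_pos: [0.4745, -0.2407, 0.1608]
tool_rot: [0.002, 0.993, 0.117, 0.003]
contact_force: [0.2, 0.2, -0.8]
gripper_width: 0.406
t49.72 tcp [ 0.4745 -0.2407  0.1608] turn(tool) [ 0.005 -0.006 -0.003] shift(cur tool) [-0.0034 -0.0003  0.0097] shift(final tool) [-0.0034 -0.0002  0.0098] w0.406 F [ 0.2  0.2 -0.8]
-150 -14 [182. 275.]
100 -14 [670. 273.]
-150 12 [178. 227.]
100 12 [686. 225.]
```

View pics/w31.png

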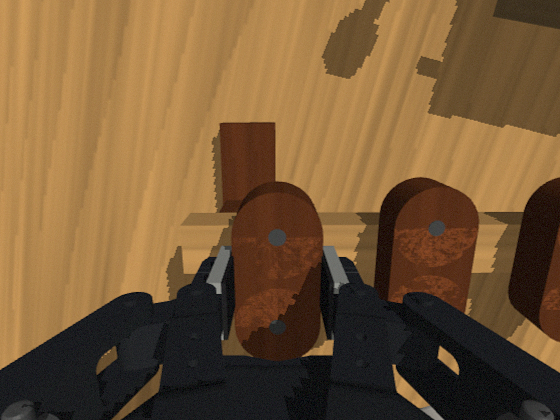

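```bash
python3 -m creep '[[[0.004,-0.006,0,-0.003,0,0.004,0],[0,0,0,0,0,0.003,0],[0,0,0,0,0,0.002,0],[0,0,0,0,0,0.001,0]]]' 50;  python3 -m creep '[[[0,0,0,0,0,0.0015,0]]]';  python3 -m creep '[[[0,0,0,0,0,0.0015,0]]]';  python3 -m creep '[[[0,0,0,0,0,0.0015,0]]]';  python3 -m creep '[[[0,0,0,0,0,0.001,0]]]'
```

```text
t: 50.1
eef_pos: [0.4732, -0.2422, 0.1536]
tool_rot: [0.002, 0.993, 0.117, 0.002]
contact_force: [0.2, -0.0, 0.6]
gripper_width: 0.407
t: 50.18
eef_pos: [0.4734, -0.2423, 0.1523]
tool_rot: [0.002, 0.993, 0.117, 0.002]
contact_force: [0.8, 0.2, 0.5]
gripper_width: 0.411
t: 50.27
eef_pos: [0.4734, -0.2423, 0.1508]
tool_rot: [0.002, 0.993, 0.117, 0.002]
contact_force: [0.4, -0.4, -0.8]
gripper_width: 0.407
t: 50.35
eef_pos: [0.4735, -0.2424, 0.1492]
tool_rot: [0.002, 0.993, 0.117, 0.002]
contact_force: [0.7, -0.7, -0.5]
gripper_width: 0.413
t: 50.43
eef_pos: [0.4735, -0.2424, 0.1483]
tool_rot: [0.002, 0.993, 0.117, 0.002]
contact_force: [-4.4, 1.9, 18.5]
gripper_width: 0.407
```

```bash
python3 -m creep '[[[0,0,0,0,0,0,0.04],[0,0,0,0,0,0,0.05],[0,0,0,0,0,0,0.052],[0,0,0,0,0,-0.01,0.052],[0,0,0,0,0,-0.03,0.052],[0,0,0,0,0,-0.035,0.052],[0,0,0,0,0,-0.035,0.055],[0,0,0.06,0.01,-0.02,0,0.03],[0,0,0.11,0.01,-0.03,-0.003,0],[0,0,0.11,0.01,-0.02,-0.003,0],[0,0,0.11,0,0,-0.003,0],[0,0,0.11,0,0,-0.003,0],[0,0,0.11,0,0,-0.003,0],[0,0,0.11,0,0,-0.003,0],[0,0,0.11,0,0,-0.003,0],[0,0,0.11,0,0,-0.003,0],[0,0,0.11,0,0,-0.003,0],[0,0,0.11,0,0,-0.003,0],[0,0,0.11,0,0,-0.003,0],[0,0,0.11,0,0,0,0]]]' 50; python3 - <<'E'
from g import *
go(fx(-110,-105),.1,YF,gp=.073)
E
```

```text
t: 52.1
eef_pos: [0.4922, -0.1613, 0.3108]
tool_rot: [-0.003, 0.824, -0.567, 0.007]
contact_force: [0.2, 0.9, 0.5]
gripper_width: 0.004
t52.10 tcp [ 0.4922 -0.1613  0.3108] turn(tool) [-0.014 -0.005  0.297] shift(cur tool) [-0.09   -0.0583  0.1379] shift(final tool) [-0.1028 -0.0314  0.1378] w0.004 F [0.2 0.9 0.5]
```

```bash
python3 -m creep '[[[-0.014,0,0.1,-0.02,-0.015,0.02,0],[0,0,0.1,-0.025,-0.01,0.025,0],[0,0,0.09,-0.025,-0.005,0.025,0],[0,0,0,-0.02,0,0.025,0],[0,0,0,-0.005,0,0.01,0],[0,0,0,0,0,0,0],[0,0,0,0,0,0,0]]]' 50; python3 - <<'E'
from m import *
from g import *
go(fx(-110,-105),.1,YF,gp=.073)
c=cam('top');save(c,'t32',s=1.4)
c=cam('scene');save(c,'s32',(130,180,380,340),3)
E
```

```text
t: 52.68
eef_pos: [0.5055, -0.0574, 0.2087]
tool_rot: [-0.001, 0.725, -0.689, 0.007]
contact_force: [0.4, 0.6, 0.6]
gripper_width: 0.0
t52.68 tcp [ 0.5055 -0.0574  0.2087] turn(tool) [-0.011 -0.009 -0.017] shift(cur tool) [-0.0006 -0.0106  0.0358] shift(final tool) [-0.0001 -0.011   0.0357] w0.000 F [0.4 0.6 0.6]
```

View pics/t32.png

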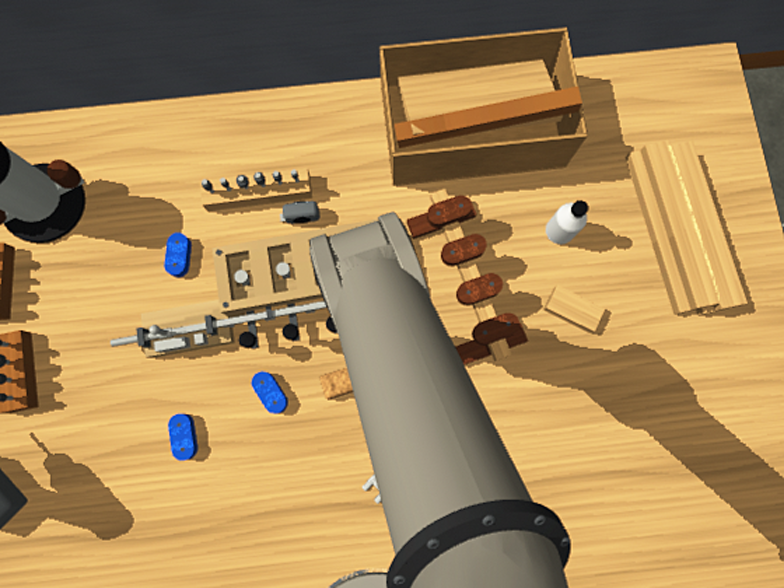

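View pics/s32.png

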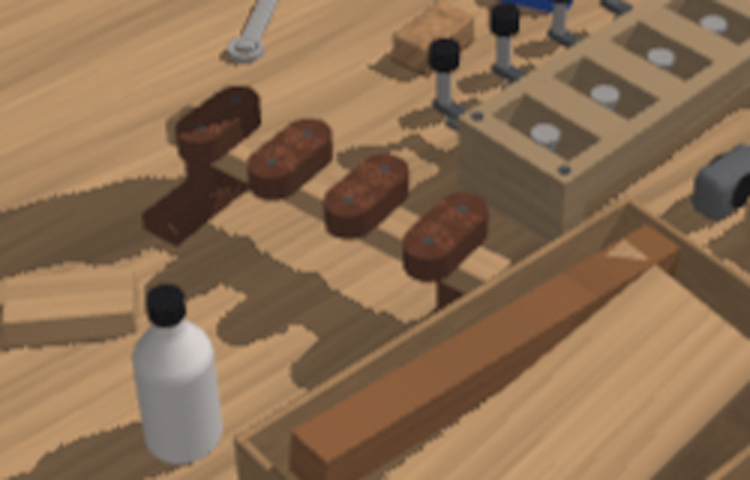

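```bash
python3 -m creep '[[[-0.011,-0.009,-0.017,-0.0005,-0.011,0.01,0],[0,0,0,0,0,0,0],[0,0,0,0,0,0,0]]]' 50; python3 - <<'E'
from g import *
go(fx(-110,-105),.07,YF,gp=.073)
E
```

```text
t: 53.03
eef_pos: [0.5188, -0.0607, 0.203]
tool_rot: [-0.002, 0.729, -0.685, 0.003]
contact_force: [-0.1, 0.0, -0.0]
gripper_width: 0.003
t53.03 tcp [ 0.5188 -0.0607  0.203 ] turn(tool) [-0.007 -0.003 -0.006] shift(cur tool) [-0.0044  0.0025  0.06  ] shift(final tool) [-0.0042  0.0021  0.06  ] w0.003 F [-0.1  0.  -0. ]
```

```bash
python3 -m creep '[[[-0.007,-0.003,-0.006,-0.0044,0.0025,0.012,0],[0,0,0,0,0,0.015,0],[0,0,0,0,0,0.008,0],[0,0,0,0,0,0.008,0],[0,0,0,0,0,0.005,0]]]' 50; python3 - <<'E'
from g import *
go(fx(-110,-105),.07,YF,gp=.073)
E
```

```text
t: 53.45
eef_pos: [0.517, -0.0584, 0.1559]
tool_rot: [-0.002, 0.729, -0.684, 0.003]
contact_force: [0.1, 0.5, 3.2]
gripper_width: -0.002
t53.45 tcp [ 0.517  -0.0584  0.1559] turn(tool) [-0.007 -0.002 -0.005] shift(cur tool) [-0.0019  0.0006  0.0129] shift(final tool) [-0.0019  0.0005  0.0129] w-0.002 F [0.1 0.5 3.2]
```

Pushing with 3 N as expected.

```bash
python3 -m creep '[[[0,0,0,0,0,0.005,0],[0,0,0,0,0,0.004,0],[0,0,0,0,0,0.002,0]]]' 50; python3 -m creep '[[[0,0,0,0,0,0.0015,0]]]'; python3 -m creep '[[[0,0,0,0,0,0.0015,0]]]';python3 -m creep '[[[0,0,0,0,0,0.0015,0]]]'
```

```text
t: 53.7
eef_pos: [0.5171, -0.0584, 0.144]
tool_rot: [-0.002, 0.729, -0.684, 0.003]
contact_force: [-0.6, -0.3, 2.7]
gripper_width: -0.0
t: 53.78
eef_pos: [0.5171, -0.0585, 0.1424]
tool_rot: [-0.001, 0.729, -0.684, 0.003]
contact_force: [-3.9, -0.8, 18.0]
gripper_width: 0.0
t: 53.87
eef_pos: [0.5172, -0.0585, 0.1422]
tool_rot: [-0.001, 0.729, -0.684, 0.003]
contact_force: [-9.9, -1.1, 34.0]
gripper_width: -0.002
t: 53.95
eef_pos: [0.5172, -0.0584, 0.1423]
tool_rot: [-0.001, 0.729, -0.684, 0.003]
contact_force: [-7.7, 0.5, 23.2]
gripper_width: -0.002
```

```bash
python3 -m creep '[[[0,0,0,0,0,-0.02,0],[0,0,0,0,0,-0.03,0],[0,0,0,-0.035,0,0,0],[0,0,0,-0.035,0,0,0],[0,0,0,0,0,0,0],[0,0,0,0,0,0,0]]]' 50; python3 - <<'E'
from g import *
go(fx(-110,-35),.07,YF,gp=.073)
E
```

```text
t: 54.45
eef_pos: [0.5124, 0.0119, 0.195]
tool_rot: [-0.001, 0.727, -0.686, 0.004]
contact_force: [-0.6, -0.5, -0.4]
gripper_width: -0.0
t54.45 tcp [0.5124 0.0119 0.195 ] turn(tool) [-0.006 -0.005 -0.011] shift(cur tool) [-0.0016  0.001   0.052 ] shift(final tool) [-0.0014  0.0006  0.052 ] w-0.000 F [-0.6 -0.5 -0.4]
```

```bash
python3 -m creep '[[[-0.006,-0.005,-0.011,-0.0015,0.001,0.012,0],[0,0,0,0,0,0.015,0],[0,0,0,0,0,0.007,0],[0,0,0,0,0,0.006,0],[0,0,0,0,0,0.004,0],[0,0,0,0,0,0.004,0]]]' 50; python3 -m creep '[[[0,0,0,0,0,0.0015,0]]]'; python3 -m creep '[[[0,0,0,0,0,0.0015,0]]]'
```

```text
t: 54.95
eef_pos: [0.5121, 0.0126, 0.1433]
tool_rot: [-0.001, 0.731, -0.682, -0.0]
contact_force: [-0.4, 2.3, 3.0]
gripper_width: -0.0
t: 55.03
eef_pos: [0.5122, 0.0125, 0.1421]
tool_rot: [-0.001, 0.731, -0.682, -0.0]
contact_force: [-10.1, -0.3, 34.1]
gripper_width: -0.002
t: 55.12
eef_pos: [0.5122, 0.0126, 0.1421]
tool_rot: [-0.0, 0.731, -0.682, -0.0]
contact_force: [-10.4, 0.1, 35.2]
gripper_width: 0.0
```

```bash
python3 -m creep '[[[0,0,0,0,0,-0.02,0],[0,0,0,0,0,-0.03,0],[0,0,0,-0.035,0,0,0],[0,0,0,-0.035,0,0,0],[0,0,0,0,0,0,0],[0,0,0,0,0,0,0]]]' 50; python3 - <<'E'
from g import *
go(fx(-110,35),.07,YF,gp=.073)
E
```

```text
t: 55.62
eef_pos: [0.5076, 0.0786, 0.1939]
tool_rot: [0.002, 0.728, -0.686, 0.0]
contact_force: [-0.2, -0.6, -0.0]
gripper_width: -0.003
t55.62 tcp [0.5076 0.0786 0.1939] turn(tool) [ 0.002 -0.003 -0.009] shift(cur tool) [-0.0047  0.0003  0.0509] shift(final tool) [-0.0045  0.0004  0.0509] w-0.003 F [-0.2 -0.6 -0. ]
```

```bash
python3 -m creep '[[[0,-0.003,-0.009,-0.0045,0.0005,0.012,0],[0,0,0,0,0,0.015,0],[0,0,0,0,0,0.007,0],[0,0,0,0,0,0.006,0],[0,0,0,0,0,0.004,0],[0,0,0,0,0,0.003,0]]]' 50; python3 -m creep '[[[0,0,0,0,0,0.0015,0]]]'; python3 -m creep '[[[0,0,0,0,0,0.0015,0]]]'
```

```text
t: 56.12
eef_pos: [0.5076, 0.0816, 0.1427]
tool_rot: [0.0, 0.731, -0.683, -0.001]
contact_force: [0.6, 2.4, 3.3]
gripper_width: 0.002
t: 56.2
eef_pos: [0.5076, 0.0818, 0.1421]
tool_rot: [0.0, 0.731, -0.683, -0.001]
contact_force: [-10.5, -0.9, 38.1]
gripper_width: -0.003
t: 56.28
eef_pos: [0.5077, 0.0819, 0.1422]
tool_rot: [0.001, 0.731, -0.683, -0.0]
contact_force: [-8.8, -1.3, 29.6]
gripper_width: -0.001
```

```bash
python3 -m creep '[[[0,0,0,0,0,-0.02,0],[0,0,0,0,0,-0.03,0],[0,0,0,-0.035,0,0,0],[0,0,0,-0.035,0,0,0],[0,0,0,0,0,0,0],[0,0,0,0,0,0,0]]]' 50; python3 - <<'E'
from g import *
go(fx(-110,105),.07,YF,gp=.073)
E
```

```text
t: 56.78
eef_pos: [0.5032, 0.1474, 0.1937]
tool_rot: [0.004, 0.727, -0.687, 0.001]
contact_force: [-0.4, -0.4, -0.4]
gripper_width: 0.003
t56.78 tcp [0.5032 0.1474 0.1937] turn(tool) [ 0.005 -0.006 -0.011] shift(cur tool) [-0.0059  0.0006  0.0506] shift(final tool) [-0.0056  0.0008  0.0507] w0.003 F [-0.4 -0.4 -0.4]
```

```bash
python3 -m creep '[[[0.005,-0.006,-0.011,-0.006,0.0005,0.012,0],[0,0,0,0,0,0.015,0],[0,0,0,0,0,0.007,0],[0,0,0,0,0,0.006,0],[0,0,0,0,0,0.004,0],[0,0,0,0,0,0.002,0]]]' 50; python3 -m creep '[[[0,0,0,0,0,0.0015,0]]]'; python3 -m creep '[[[0,0,0,0,0,0.0012,0]]]'
```

```text
t: 57.28
eef_pos: [0.5033, 0.151, 0.1461]
tool_rot: [-0.0, 0.73, -0.683, 0.001]
contact_force: [-0.7, 2.9, 3.0]
gripper_width: -0.001
t: 57.37
eef_pos: [0.5034, 0.151, 0.1445]
tool_rot: [-0.0, 0.73, -0.683, 0.001]
contact_force: [-1.1, 1.7, 3.8]
gripper_width: 0.001
t: 57.45
eef_pos: [0.5034, 0.151, 0.1434]
tool_rot: [-0.0, 0.73, -0.683, 0.001]
contact_force: [-1.8, 2.3, 3.6]
gripper_width: -0.002
```

```bash
python3 -m creep '[[[0,0,0,0,0,0.0012,0]]]' 50; python3 -m creep '[[[0,0,0,0,0,0.0012,0]]]'
python3 -m creep '[[[0,0,0,0,0,-0.02,0],[0,0,0,0,0,-0.035,0],[0,0,0,-0.035,0,-0.01,0],[0,0,0,-0.035,-0.01,0,0],[0,0,0,-0.035,-0.01,0,0],[0,0,0,-0.025,-0.01,0,0],[0,0,0,-0.01,-0.01,0,0],[0,0,0,0,0,0,0],[0,0,0,0,0,0,0]]]' 50; python3 - <<'E'
from g import *
go(fx(-68,277),.076,YF,gp=.073)
c=cam('wrist');save(c,'w33',s=1.4)
E
```

```text
t: 57.53
eef_pos: [0.5033, 0.1511, 0.1424]
tool_rot: [-0.0, 0.73, -0.683, 0.001]
contact_force: [-4.5, 1.0, 16.8]
gripper_width: 0.005
t: 57.62
eef_pos: [0.5034, 0.1511, 0.1423]
tool_rot: [-0.0, 0.73, -0.683, 0.001]
contact_force: [-7.2, -1.0, 23.4]
gripper_width: -0.002
t: 58.37
eef_pos: [0.537, 0.29, 0.2089]
tool_rot: [0.003, 0.726, -0.688, 0.004]
contact_force: [-0.2, 0.1, 0.5]
gripper_width: 0.001
t58.37 tcp [0.537  0.29   0.2089] turn(tool) [-0.    -0.01  -0.014] shift(cur tool) [-0.0382  0.0028  0.0595] shift(final tool) [-0.0376  0.0022  0.0599] w0.001 F [-0.2  0.1  0.5]
```

View pics/w33.png

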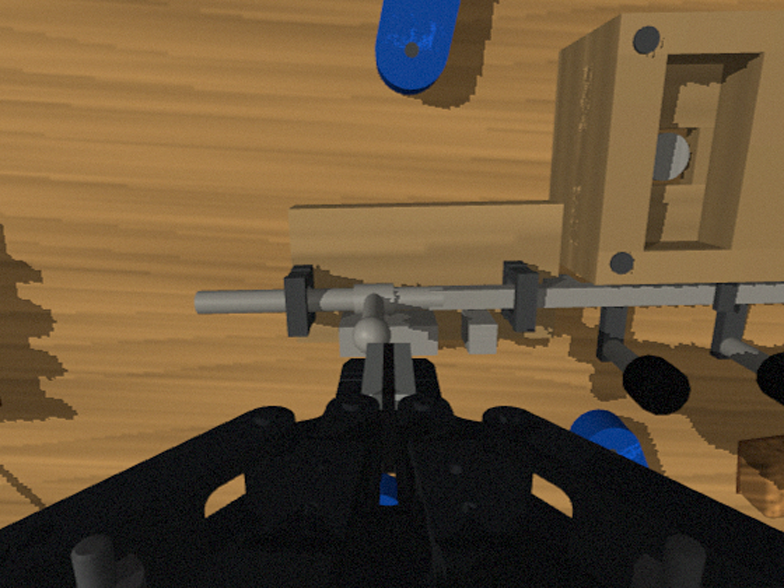

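```bash
python3 -m creep '[[[0,-0.01,-0.014,-0.035,0.0025,0,0],[0,0,0,-0.007,0,0,0],[0,0,0,0,0,0,0],[0,0,0,0,0,0,0]]]' 50; python3 - <<'E'
from g import *
go(fx(-68,277),.076,YF,gp=.073)
E
```

```text
t: 58.75
eef_pos: [0.5321, 0.3249, 0.2072]
tool_rot: [0.003, 0.728, -0.685, 0.002]
contact_force: [-0.5, -0.4, 0.4]
gripper_width: -0.0
t58.75 tcp [0.5321 0.3249 0.2072] turn(tool) [ 0.002 -0.007 -0.007] shift(cur tool) [-0.0029 -0.0003  0.0582] shift(final tool) [-0.0025 -0.0002  0.0582] w-0.000 F [-0.5 -0.4  0.4]
```

```bash
python3 -m creep '[[[0,-0.007,-0.007,-0.004,0,0.01,0],[0,0,0,0,0,0.025,0],[0,0,0,0,0,0.015,0],[0,0,0,0,0,0,0],[0,0,0,0,0,0,0]]]' 50; python3 - <<'E'
from g import *
go(fx(-68,277),.076,YF,gp=.073)
c=cam('wrist');save(c,'w34',s=1.4)
E
```

```text
t: 59.17
eef_pos: [0.5329, 0.3223, 0.1542]
tool_rot: [0.001, 0.729, -0.684, 0.0]
contact_force: [0.3, 0.8, 0.4]
gripper_width: 0.002
t59.17 tcp [0.5329 0.3223 0.1542] turn(tool) [ 0.001 -0.002 -0.005] shift(cur tool) [-0.0052  0.0004  0.0052] shift(final tool) [-0.0052  0.0004  0.0052] w0.002 F [0.3 0.8 0.4]
```

View pics/w34.png

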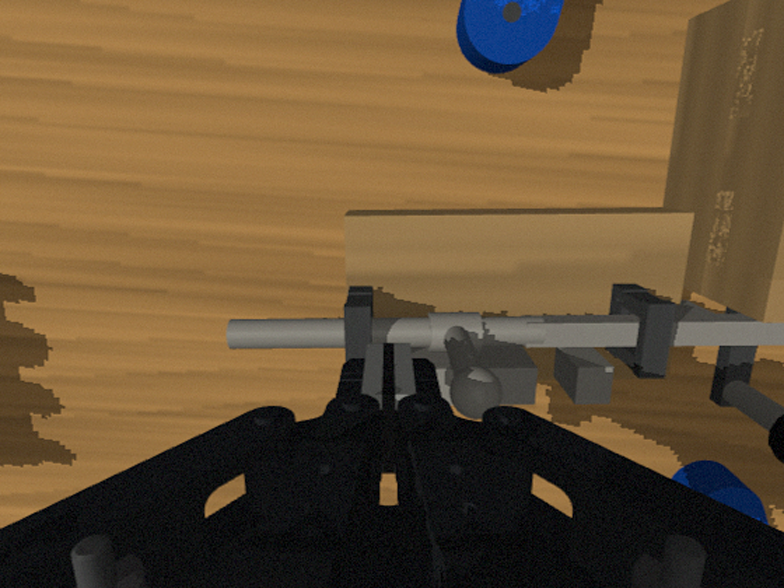

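```bash
python3 -m creep '[[[0,0,0,0.004,0,0.004,0],[0,0,0,0.008,0,0,0],[0,0,0,0.009,0,0,0],[0,0,0,0.009,0,0,0],[0,0,0,0.006,0,0,0],[0,0,0,0,0,0,0]]]' 50; python3 - <<'E'
from g import *
go(fx(-68,225),.076,YF,gp=.073)
E
```

```text
t: 59.72
eef_pos: [0.5358, 0.2852, 0.1528]
tool_rot: [-0.003, 0.729, -0.684, -0.001]
contact_force: [-0.8, 2.0, -1.7]
gripper_width: 0.004
t59.72 tcp [0.5358 0.2852 0.1528] turn(tool) [-0.003  0.004 -0.005] shift(cur tool) [0.0097 0.0006 0.0038] shift(final tool) [0.0096 0.0007 0.0038] w0.004 F [-0.8  2.  -1.7]
```

```bash
python3 -m creep '[[[0,0,0,0.005,0,0.002,0],[0,0,0,0.003,0,0,0],[0,0,0,0.0025,0,0,0]]]' 50; python3 -m creep '[[[0,0,0,0.0025,0,0,0]]]'; python3 -m creep '[[[0,0,0,0.0025,0,0,0]]]'; python3 - <<'E'
from g import *
go(fx(-68,225),.076,YF,gp=.073)
E
```

```text
t: 59.97
eef_pos: [0.5368, 0.2754, 0.1522]
tool_rot: [-0.005, 0.729, -0.684, -0.001]
contact_force: [-1.7, 8.9, -1.4]
gripper_width: 0.0
t: 60.05
eef_pos: [0.5367, 0.275, 0.1525]
tool_rot: [-0.006, 0.73, -0.684, -0.002]
contact_force: [-0.9, 11.3, -4.8]
gripper_width: -0.003
t: 60.13
eef_pos: [0.5365, 0.275, 0.1527]
tool_rot: [-0.008, 0.73, -0.683, -0.003]
contact_force: [-0.1, 8.4, -4.2]
gripper_width: -0.005
t60.13 tcp [0.5365 0.275  0.1527] turn(tool) [-0.007  0.016 -0.002] shift(cur tool) [-0.0005  0.0008  0.0037] shift(final tool) [-0.0006  0.0008  0.0037] w-0.005 F [-0.1  8.4 -4.2]
```

```bash
python3 -m creep '[[[0,0,0,-0.008,0,0,0],[0,0.016,0,0,0,-0.03,0],[0,0,0,0,0,-0.02,0],[0,0,0,0,-0.02,0,0],[0,0,0,0.015,-0.015,0,0],[0,0,0,0.015,0,0,0],[0,0,0,0,0,0,0],[0,0,0,0,0,0,0]]]' 50; python3 - <<'E'
from g import *
go(fx(-40,205),.07,YF,gp=.073)
c=cam('wrist');save(c,'w35',s=1.4)
E
```

```text
t: 60.8
eef_pos: [0.5727, 0.2507, 0.204]
tool_rot: [0.003, 0.731, -0.683, 0.005]
contact_force: [-0.7, -0.2, 0.8]
gripper_width: 0.002
t60.80 tcp [0.5727 0.2507 0.204 ] turn(tool) [-0.003 -0.011 -0.001] shift(cur tool) [-0.008   0.0073  0.0608] shift(final tool) [-0.0073  0.0072  0.061 ] w0.002 F [-0.7 -0.2  0.8]
```

View pics/w35.png

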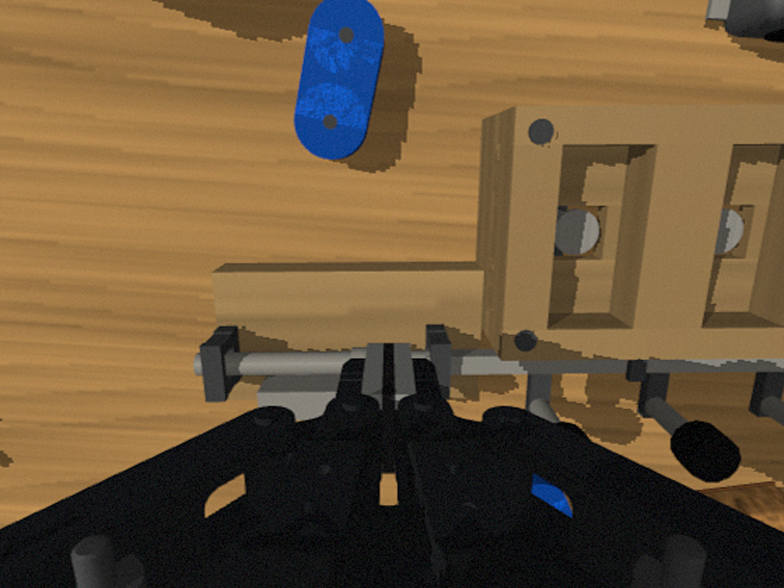

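```bash
python3 -m creep '[[[-0.003,-0.011,0,-0.009,0.002,0.01,0],[0,0,0,0,0,0.025,0],[0,0,0,0,0,0.018,0],[0,0,0,0,0,0,0],[0,0,0,0,0,0,0]]]' 50; python3 - <<'E'
from g import *
go(fx(-45,205),.07,YF,gp=.073)
E
```

```text
t: 61.27
eef_pos: [0.5652, 0.2644, 0.1469]
tool_rot: [0.001, 0.732, -0.681, -0.002]
contact_force: [0.9, 0.7, 0.4]
gripper_width: -0.0
t61.27 tcp [0.5652 0.2644 0.1469] turn(tool) [0.004 0.003 0.004] shift(cur tool) [0.0069 0.0056 0.0039] shift(final tool) [0.0069 0.0056 0.0039] w-0.000 F [0.9 0.7 0.4]
```

```bash
python3 -m creep '[[[0,0,0,0.007,0.0,0.002,0],[0,0,0,0,0.008,0,0],[0,0,0,0,0.008,0,0],[0,0,0,0,0.008,0,0],[0,0,0,0,0.008,0,0],[0,0,0,0,0,0,0]]]' 50; python3 - <<'E'
from g import *
go(fx(-90,205),.072,YF,gp=.073)
E
```

```text
t: 61.77
eef_pos: [0.5312, 0.2567, 0.1479]
tool_rot: [-0.002, 0.733, -0.681, -0.002]
contact_force: [-0.1, 0.5, -0.3]
gripper_width: 0.002
t61.77 tcp [0.5312 0.2567 0.1479] turn(tool) [-0.001  0.006  0.005] shift(cur tool) [0.0015 0.0162 0.0028] shift(final tool) [0.0015 0.0162 0.0029] w0.002 F [-0.1  0.5 -0.3]
```

```bash
python3 -m creep '[[[0,0,0,0,0.007,0,0],[0,0,0,0,0.007,0,0],[0,0,0,0,0.006,0,0],[0,0,0,0,0,0,0]]]' 50; python3 - <<'E'
from g import *
go(fx(-95,205),.072,YF,gp=.073)
c=cam('wrist');save(c,'w36',s=1.4)
E
```

```text
t: 62.1
eef_pos: [0.5098, 0.2553, 0.1494]
tool_rot: [-0.004, 0.733, -0.681, -0.001]
contact_force: [-0.0, -0.4, 0.1]
gripper_width: 0.001
t62.10 tcp [0.5098 0.2553 0.1494] turn(tool) [-0.004  0.007  0.005] shift(cur tool) [ 0.0016 -0.0002  0.0044] shift(final tool) [ 0.0016 -0.0003  0.0044] w0.001 F [-0.  -0.4  0.1]
```

View pics/w36.png

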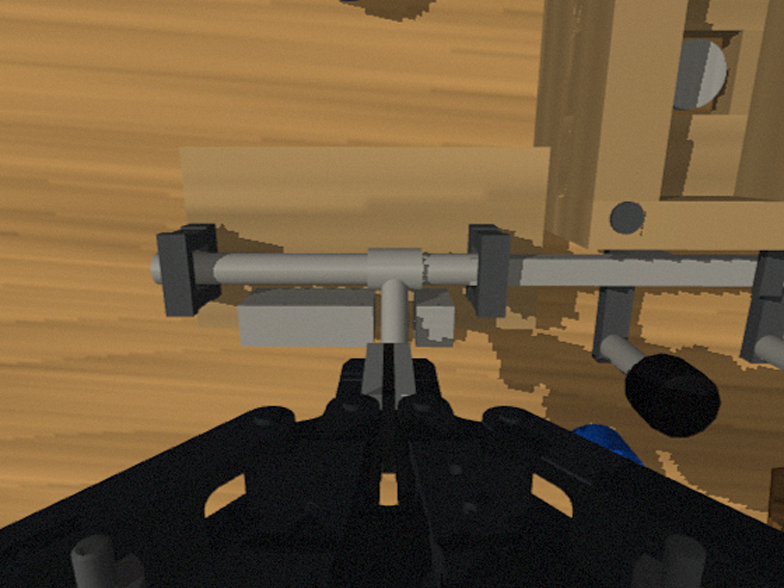

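```bash
python3 -m creep '[[[0,0,0,0,0,-0.025,0],[0,0,0,0,0,-0.02,0],[0,0,0,0,0.025,0,0],[0,0,0,0,0,0,0],[0,0,0,0,0,0,0]]]' 50; python3 - <<'E'
from g import *
go(fx(-117,205),.05,YF,gp=.073)
c=cam('scene');save(c,'s37',(290,70,440,190),5)
E
```

```text
t: 62.57
eef_pos: [0.4825, 0.2524, 0.1947]
tool_rot: [-0.001, 0.733, -0.681, -0.002]
contact_force: [-0.0, -0.6, 0.3]
gripper_width: -0.001
t62.57 tcp [0.4825 0.2524 0.1947] turn(tool) [0.002 0.005 0.005] shift(cur tool) [ 0.001  -0.0059  0.0717] shift(final tool) [ 0.0006 -0.0057  0.0717] w-0.001 F [-0.  -0.6  0.3]
```

View pics/s37.png

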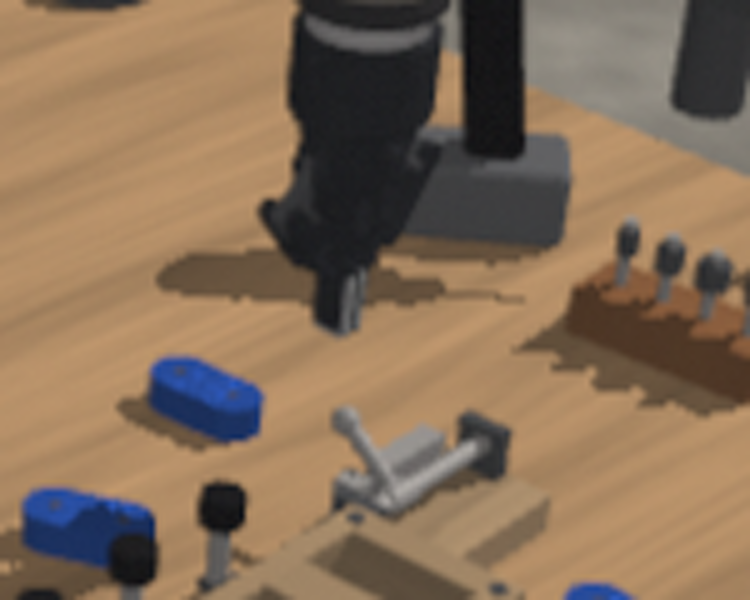

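```bash
python3 -m creep '[[[0,0,0,0,-0.006,0.012,0],[0,0,0,0,0,0.018,0],[0,0,0,0,0,0.012,0],[0,0,0,0,0,0.01,0],[0,0,0,0,0,0.008,0],[0,0,0,0,0,0,0]]]' 50; python3 - <<'E'
from g import *
go(fx(-117,205),.05,YF,gp=.073)
E
```

```text
t: 63.12
eef_pos: [0.4888, 0.2531, 0.1271]
tool_rot: [0.002, 0.732, -0.681, -0.004]
contact_force: [-0.1, 0.3, 0.8]
gripper_width: 0.0
t63.12 tcp [0.4888 0.2531 0.1271] turn(tool) [0.007 0.003 0.005] shift(cur tool) [0.0008 0.0006 0.0041] shift(final tool) [0.0008 0.0007 0.0041] w0.000 F [-0.1  0.3  0.8]
```

```bash
python3 -m creep '[[[0,0,0,0,0,0.0025,0]]]' 50; python3 -m creep '[[[0,0,0,0,0,0.0015,0]]]'; python3 -m creep '[[[0,0,0,0,0,0.0015,0]]]'; python3 -m creep '[[[0,0,0,0,0,0.0015,0]]]'
```

```text
t: 63.2
eef_pos: [0.4889, 0.2532, 0.124]
tool_rot: [0.002, 0.733, -0.681, -0.004]
contact_force: [-0.6, 0.1, 2.1]
gripper_width: 0.0
t: 63.28
eef_pos: [0.4888, 0.2532, 0.122]
tool_rot: [0.002, 0.733, -0.681, -0.004]
contact_force: [-1.4, -0.7, 0.2]
gripper_width: -0.005
t: 63.37
eef_pos: [0.489, 0.2533, 0.1207]
tool_rot: [0.002, 0.733, -0.681, -0.004]
contact_force: [-3.0, -0.2, 7.9]
gripper_width: -0.002
t: 63.45
eef_pos: [0.489, 0.2535, 0.1199]
tool_rot: [0.002, 0.732, -0.681, -0.004]
contact_force: [-6.1, -2.4, 15.1]
gripper_width: 0.004
```

```bash
python3 -m creep '[[[0,0,0,0,0,-0.02,0],[0,0,0,0,0,-0.035,0],[0,0,0,0,0,-0.035,0],[0,0,0,0,0,-0.035,0],[0,0,0,0,0.02,-0.035,0],[0,0,0,0,0.02,0,0],[0,0,0,0,0,0,0],[0,0,0,0,0,0,0]]]' 50; python3 - <<'E'
from m import *
from g import *
go(fx(-117,205),.05,YF,gp=.073)
c=cam('wrist');save(c,'w38',s=1.4)
c=cam('top');save(c,'t38',s=1.4)
for k in knobs(c):print('k',k)
for k in brown(c):print('b',k)
c=cam('scene');save(c,'s38',(150,70,440,330),2.6)
E
```

```text
t: 64.12
eef_pos: [0.4518, 0.2502, 0.2912]
tool_rot: [-0.002, 0.732, -0.681, -0.001]
contact_force: [1.2, -0.3, 0.8]
gripper_width: -0.002
t64.12 tcp [0.4518 0.2502 0.2912] turn(tool) [-0.001  0.005  0.003] shift(cur tool) [ 0.0014 -0.0363  0.1682] shift(final tool) [ 0.0005 -0.0365  0.1682] w-0.002 F [ 1.2 -0.3  0.8]
k (np.int32(95), array([269.2, 226.9]), array([ 0.5154, -0.0554,  0.0708]), array([ 0.5155, -0.0554,  0.07  ]))
k (np.int32(96), array([239. , 232.2]), array([0.5107, 0.014 , 0.0707]), array([0.5108, 0.0141, 0.07  ]))
k (np.int32(96), array([208.7, 237.6]), array([0.506 , 0.0833, 0.0709]), array([0.5061, 0.0834, 0.07  ]))
k (np.int32(98), array([178.2, 243.2]), array([0.5011, 0.1529, 0.0704]), array([0.5011, 0.153 , 0.07  ]))
b (np.int32(327), array([ 45.1, 123.8]), np.float64(0.0778), array([0.8193, 0.4473, 0.0778]))
b (np.int32(493), array([320.6, 150.8]), np.float64(0.0926), array([ 0.6755, -0.1925,  0.0926]))
b (np.int32(484), array([330.8, 177.9]), np.float64(0.0928), array([ 0.6086, -0.2072,  0.0928]))
b (np.int32(485), array([342. , 205.9]), np.float64(0.0928), array([ 0.5413, -0.2234,  0.0928]))
b (np.int32(492), array([353.6, 234.6]), np.float64(0.0929), array([ 0.474 , -0.2401,  0.0929]))
```

View pics/w38.png

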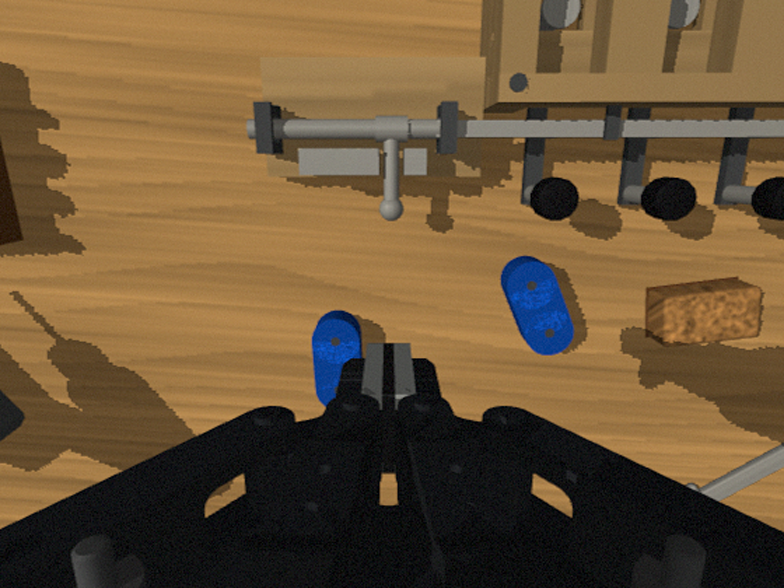

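View pics/t38.png

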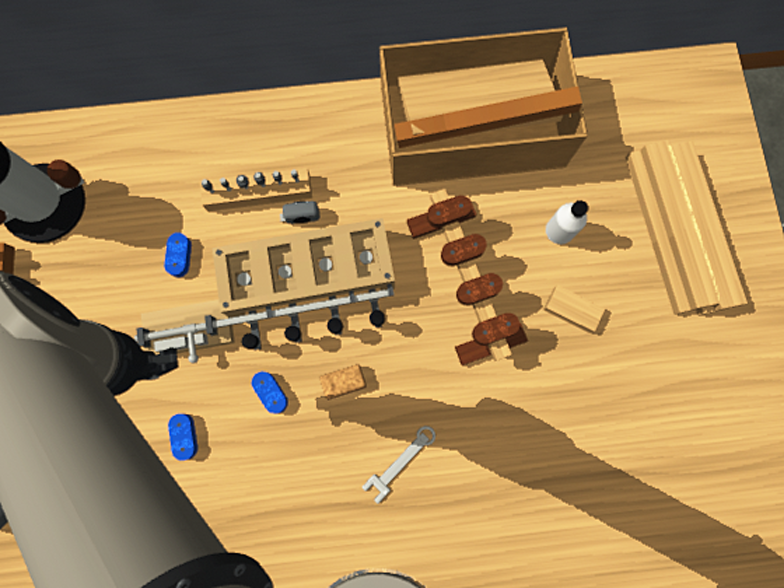

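View pics/s38.png

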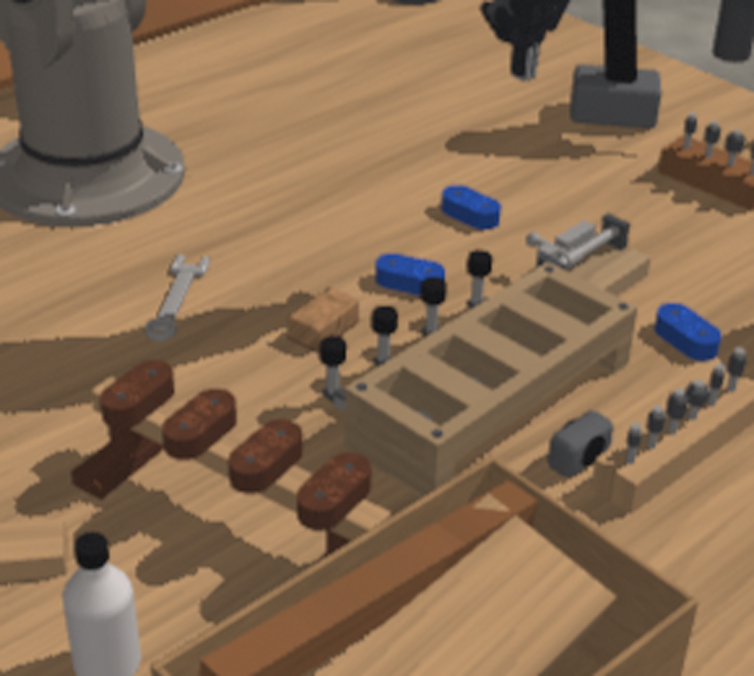

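```bash
python3 - <<'E'
from g import *
c=cam('wrist');P=pts(c)
q=P[143:157,273:287];print('ball top z',np.percentile(q[...,2],[50,90,98]).round(4), proj(c,[*fx(-118,205),.041]), 'seen',391/1.4,209/1.4)
E
python3 -c "
from station import hand_in
print(hand_in())"
```

```text
ball top z [0.0468 0.0486 0.0494] (np.float64(277.8557271392001), np.float64(144.8589997106618)) seen 279.2857142857143 149.2857142857143
the job is handed in; nothing more can be done
None
```

The job is done and handed in at about 64 s. I turned the handle up, drew the bolt back and raised all four knockouts. All four brown pulls were present, and each is laid across the rail. Then I pushed the knockouts down, slid the bolt home and turned the handle into the notch.

**Last checks before handing in:**
- **Pulls:** all four lie flat on the rail, about 70 mm apart, with tops at 92–93 mm (92 expected).
- **Knobs:** all four tops are at 70–71 mm, and their positions match the start to within 0.3 mm.
- **Bolt:** it stopped at its home end, and the handle lies between the two lugs. The top of the ball is at 49 mm, as expected when level.
- **Everything else:** the rail is standing, and the blue look-alikes and other items look unmoved in the top and scene views; I did not measure them.

**What went less smoothly:**
- **Handle:** the grip slipped off the ball while raising it, so I pushed it upright with closed fingers instead.
- **Knob 4:** lifting it read about 80 N at its end stop, below the 120 N limit. I lifted the others more gently, to about 50 N.
- **Rail:** it had been knocked about 4 cm aside before any pull was placed, so I measured it again first.
- **Measurement spread:** the wrist and top cameras differed by about 2–3 mm, and the first pull sits about 3 mm off the rail's centreline.

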